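Swap the transfer pump's battery and put the spent packs on charge

TASK

Swap the transfer pump's battery for racking: put the charged pack, the one on the charger, onto the pump, and every spent pack, any on the pump and those on the counter, on charge. Press a rail's release paddle and draw the pack back to take it off; slide a pack in until the catch clicks up behind it. Lift the terminal hoods off the packs and stand both hoods (one may be empty) upright in the wooden tray, one to a pocket; leave the jar, the apple and the corkscrew where they are.

Things in the scene. Friction and masses are not known exactly. Their poses are not given: they have to be found in the camera images.
- charged_left: charged battery pack, starts clicked home on the charger's left (+y) rail; exactly one of charged_left, _mid, _right is there, the others are None from the start. All packs are alike: 110 long (x), 56 wide (y), 58 mm high, 0.35 to 0.7 kg; origin under the centre; x points to the leading (contact) end, z up
- charged_right: charged pack that starts clicked home on the charger's right (-y) rail
- charged_mid: charged pack that starts clicked home on the charger's middle rail. Each pack, from below: foot flange 110 x 44 x 6 mm, neck 30 mm wide up to z 16, then the 56 mm wide body to z 54 (z 58 behind x = +10). Pinch it across its 56 mm (along its y) near x = 0, tool centre 38 to 44 mm above its origin
- spent_pump: spent pack that starts clicked home on the pump's rail, with no hood. Two or all three of spent_pump, spent_1 and spent_2 are there; an absent one is None from the start
- spent_1: spent pack standing on the counter with hood cap_1 over its leading end; None from the start if absent (its hood then stands there empty)
- spent_2: the other spent pack, alike, in hood cap_2
- cap_1: loose terminal hood, 48 (x) x 66 (y) mm, 81 mm high, 0.05 kg; stands on the counter over spent_1's leading end with 1.5 mm play (its origin at x = +36 mm of the pack), open below and to -x. Origin: centre of its footprint. Top plate up to z 59; on it a grip fin 36 long (x), 12 thick (y), z 59 to 81. Pinch the fin, tool centre at z 80 to 84; lift straight up 65 mm or more to clear the pack
- cap_2: the same kind of hood over spent_2. A hood stands by itself; both hoods are always there, with or without their packs
- charger: fixed three-bay charging station, origin under the middle rail's home point. Three parallel rails 100 mm apart, open towards the robot; contact blocks and housing up to 75 mm high from 57 mm past home. Every rail (the pump's too) has a black ribbed release paddle, 34 (x) x 40 (y) mm, its top centre at x = -113, z = -7 mm of home; press it straight down 9 to 10 mm with shut fingertips (2 to 8 N)
- pump: fixed pump, origin under its rail's home point, x along the rail. Behind the rail a switch box 75 mm high (x from +62 mm), then the motor and pump head, 157 mm high (x from +115 mm, y -140 to +95 mm)
- home_left (a point): where a pack's origin lies when home on the charger's left rail: on the rail's floor, 25 mm above the counter; x = pushing-in direction, z up. Floor from x = -95 to +62 mm. Walls with inward lips (8.5 to 13.5 mm above the floor, 68 mm over all) hold the foot flange from x = -30 to +62, with 2 mm play each side and 2.5 mm upward; flared mouth from x = -53
- home_right (a point): the same for the charger's right rail
- home_mid (a point): the same for the charger's middle rail. To fit: hold a pack level with its origin at x = -112 mm, in line, 0 to 1.5 mm above the floor, and push it along +x. The ramped catch gives way under it (2 to 3 N); a spring ejector resists the last 6 mm (in all 6 to 12 N); a hard stop comes at x = +2.5 mm. From x = 0 to +2.5 the catch springs up behind its tail; let go, it rests at x = -0.5
- home_pump (a point): the same for the pump's rail. To take a pack off any rail: press the paddle; the ejector then pushes the pack 8 to 30 mm towards -x, over the catch, which stays down under it; grip the pack and draw it back, level, until its origin is at x = -112 mm before lifting. Not even a hard pull frees it with the catch up
- catch_left (a joint): catch of the left charger rail: m pressed down; 0 to 0.002 = up (clicked, if a pack is home), 0.008 and more = fully clear, limit 0.011
- catch_right (a joint): catch of the right charger rail: m pressed down; 0 to 0.002 = up (clicked, if a pack is home), 0.008 and more = fully clear, limit 0.011
- catch_mid (a joint): catch of the middle charger rail: m pressed down; 0 to 0.002 = up (clicked, if a pack is home), 0.008 and more = fully clear, limit 0.011
- catch_pump (a joint): catch of the pump's rail: m pressed down; 0 to 0.002 = up (clicked, if a pack is home), 0.008 and more = fully clear, limit 0.011
- pocket_1 (a point): centre of the floor of one pocket of the fixed wooden cap tray, 5 mm above the counter; pocket 64 (x) x 82 (y) mm inside, walls 5 mm thick, 21 mm high above its floor. A hood stands in it with its x along the pocket's x, either way round
- pocket_2 (a point): the same for the other pocket, 69 mm in front of the first (towards its -x)
- jar: bystander: glass jar with a dark lid, 64 mm across, 90 mm high; origin under its centre
- apple: bystander: green apple, 80 mm; origin under its centre
- corkscrew: bystander: corkscrew with a wooden bar, 100 x 112 mm, lying flat; origin under its centre

How it is judged:
On the way, in this order (a step that is already met when the one before it is completed fails the run):
1. the charged pack, let go by its catch, is off the charger (horizontal distance between charged_left and home_left above 0.1 m and horizontal distance between charged_mid and home_mid above 0.1 m and horizontal distance between charged_right and home_right above 0.1 m), for 0.1 s.
2. the charged pack is clicked home on the pump's rail (distance between each of charged_left, charged_mid, charged_right and home_pump below 0.005 m and angle between the x axis of each of charged_left, charged_mid, charged_right and the x axis of home_pump, either way round below 0.06 rad and value of joint each of catch_pump, catch_pump, catch_pump below 0.004 m and linear speed of each of charged_left, charged_mid, charged_right below 0.02 m/s), for 0.2 s.
At the end, for the whole second after the job is handed in: The charged pack is home on the pump's rail and every spent pack present on a charger rail (within 5 mm, in line), each with that rail's catch up (pressed under 4 mm); both hoods stand upright on a pocket's floor (within 16 mm of its centre); all at rest (all of step 2 and ((distance between spent_pump and home_left below 0.005 m and angle between the x axis of spent_pump and the x axis of home_left, either way round below 0.06 rad and value of joint catch_left below 0.004 m) or (distance between spent_pump and home_mid below 0.005 m and angle between the x axis of spent_pump and the x axis of home_mid, either way round below 0.06 rad and value of joint catch_mid below 0.004 m) or (distance between spent_pump and home_right below 0.005 m and angle between the x axis of spent_pump and the x axis of home_right, either way round below 0.06 rad and value of joint catch_right below 0.004 m)) and linear speed of each of spent_pump, spent_1, spent_2, cap_1, cap_2 below 0.02 m/s and ((distance between spent_1 and home_left below 0.005 m and angle between the x axis of spent_1 and the x axis of home_left, either way round below 0.06 rad and value of joint catch_left below 0.004 m) or (distance between spent_1 and home_mid below 0.005 m and angle between the x axis of spent_1 and the x axis of home_mid, either way round below 0.06 rad and value of joint catch_mid below 0.004 m) or (distance between spent_1 and home_right below 0.005 m and angle between the x axis of spent_1 and the x axis of home_right, either way round below 0.06 rad and value of joint catch_right below 0.004 m)) and ((distance between spent_2 and home_left below 0.005 m and angle between the x axis of spent_2 and the x axis of home_left, either way round below 0.06 rad and value of joint catch_left below 0.004 m) or (distance between spent_2 and home_mid below 0.005 m and angle between the x axis of spent_2 and the x axis of home_mid, either way round below 0.06 rad and value of joint catch_mid below 0.004 m) or (distance between spent_2 and home_right below 0.005 m and angle between the x axis of spent_2 and the x axis of home_right, either way round below 0.06 rad and value of joint catch_right below 0.004 m)) and ((x of cap_1 in the frame of pocket_1 between -0.016 and 0.016 m and y of cap_1 in the frame of pocket_1 between -0.016 and 0.016 m and z of cap_1 in the frame of pocket_1 below 0.004 m) or (x of cap_1 in the frame of pocket_2 between -0.016 and 0.016 m and y of cap_1 in the frame of pocket_2 between -0.016 and 0.016 m and z of cap_1 in the frame of pocket_2 below 0.004 m)) and angle between each of cap_1, cap_2's own z axis and vertical below 0.12 rad and ((x of cap_2 in the frame of pocket_1 between -0.016 and 0.016 m and y of cap_2 in the frame of pocket_1 between -0.016 and 0.016 m and z of cap_2 in the frame of pocket_1 below 0.004 m) or (x of cap_2 in the frame of pocket_2 between -0.016 and 0.016 m and y of cap_2 in the frame of pocket_2 between -0.016 and 0.016 m and z of cap_2 in the frame of pocket_2 below 0.004 m))); the robot touches nothing.
It fails at once if the jar is moved more than 3 cm (distance of jar from where it was at the start of the episode above 0.03 m).
It fails at once if the apple is moved more than 3 cm (distance of apple from where it was at the start of the episode above 0.03 m).
It fails at once if the corkscrew is moved more than 3 cm (distance of corkscrew from where it was at the start of the episode above 0.03 m).
Of charged_left, charged_mid, charged_right only 1 to 1 are there at a start; the rules pass over those that are not, and their reading is None.
Of spent_pump, spent_1, spent_2 only 2 to 3 are there at a start; the rules pass over those that are not, and their reading is None.
At some moment in a run one of spent_1, spent_2 may be knocked a few centimetres aside while the robot is not near it.
Once in a run the grip may slacken for a moment while it holds something.
It also fails if it takes over 210 s, if anything falls off the work surface, if the arm or the gripper's body presses on something with over 40 N, if the wrist force passes 120 N, or if a joint passes its speed limit or range.

ROBOT

A 6-joint arm with a two-finger parallel gripper is mounted at the origin on a cart in front of the work surface, level with it; the furniture and walls round the work are solid. World frame = base frame: x ahead of the robot, y to its left, z up, the work surface at z = 0. Lengths are in m, angles in rad, forces in N, time in s.
With the tool pointing down it reaches from about 0.375 to 0.975 m from the base axis. Payload 3.8 kg.
Tool frame: the origin (TCP) lies between the finger pads, 19 mm behind the fingertips; this is the grasp point; z points along the fingers, y is the line along which they close (so a half turn about z gives the same grasp; the last joint's range is limited). The gripper opens to 88 mm and grips with 3 to 60 N. Pads are 18 mm wide; open, the fingers measure 123 mm over their backs; the gripper's body (75 mm by 187 mm) begins 45 mm behind the grasp point.
Start: joints at [1.103, 0.264, 1.604, -0, 1.274, -0.037], TCP at [0.282, 0.613, 0.257] pointing down, gripper open.
Joint ranges: [-2.63, 2.63], [-0.94, 2.18], [0.31, 2.57], [-1.31, 4.45], [0, 2.66], [-2.55, 2.55]. Speed limits (rad/s): [2.57, 2.57, 3.14, 3.14, 3.14, 3.14].

INTERFACE

Orientations are given as a rotation vector (axis times angle).
In Python, from cell import manip, vision, job, nets gives the robot as it stands. Calls block until the motion is done:
- manip.move_pose(position, orientation): joint-space move of the TCP to a pose.
- manip.move_linear(position, rate=0.15, rot=None): straight line of the TCP; rot=None keeps the orientation; rate is the mean speed in m/s.
- manip.set_joints(angles): joint-space move.
- manip.set_gripper(opening, force=None): finger opening in m; force is the grip in N (None keeps the last); returns when the fingers have stopped.
- manip.dwell(seconds).
- manip.inverse_kinematics(position, orientation): joint angles nearest the present ones, or None.
- manip.state(): the state.
- vision.capture(name): name is "scene" or "side" or "wrist"; returns a dict with "image" (400x640x3 uint8, blue, green, red), "z_map" (400x640 float32, m along the optical axis (not along the pixel's ray), 0 where there is no reading), "intrinsics" (3x3 intrinsics, pixels), "position" and "orientation" of the camera in the world; the wrist camera has in their place "T_tool_cam" (4x4, takes a point from camera to tool coordinates, whose origin is the TCP and whose axes are the flange's). Camera axes: x right, y down, z forward; pixel columns grow to the right and rows downward; lengths in m; the calibration is good to about 2 mm. A picture is of the moment at which its call begins: read the wrist's pose just before it.
A pose or a line that the arm cannot do raises manip.IKError and nothing moves.
- job.close_job(): hands the job in; it is judged then, once.
Trained networks look in a picture, given as the dict that the camera call returned (one of the last four; its "shot" number tells which), for a name from the list of things; names that differ only in an ending like _2 or _b are one class to them, and where a whole thing is asked for, a point or a joint stands for the part that bears it (a point fixed in the world has none). Each returns a list of dicts, best first, with "p" (0 to 1); they miss things now and then, are a little off and sometimes report something else, mostly with a low value. They report only what shows in the picture. A call takes as long as a camera call.
- nets.search_frame(picture, thing): "point" ([x, y, z] in m, in the coordinates of the camera as it stood for that picture, good to about 4 mm: the middle of the surface that is visible of it).
- nets.place_of(picture, thing): "point" ([x, y, z] in m, in the coordinates of the camera as it stood for that picture, good to about 4 mm: a listed point, or the origin of a listed thing).
The state is a dict: "clock": time; "joint_pos": joint angles; "joint_velocities": joint speeds; "tau": joint torques, N m; "tool_pos": TCP position; "tcp_rot": TCP orientation; "contact_force": force on the tool from outside, world axes, zero at the start; "moment": the same for the moment, N m; "gripper_width": finger opening in m; "grasp_force": force on a finger pad.
Only numpy, scipy, OpenCV 4.12 (cv2) and the standard library are available. Lean on these libraries where they do the work, as an engineer would, in place of code of your own. Each camera call takes 0.05 s, during which the arm holds its last target. There are 200 camera calls.

## Working session

There is one attempt and no reset: what is moved stays moved. The work goes in short steps, each a Python script; the robot and the scene stay as the last script left them, time stands still between calls to the robot, and variables do not carry over. Pictures are saved under pics/ and viewed, at most 14 in all, crops included, and the job is handed in when it is done.

```bash
mkdir -p pics; ls
cat > h.py <<'E'
import numpy as np, cv2
from scipy.spatial.transform import Rotation as R
from cell import manip, vision, job, nets
def cam(name):
    st=manip.state(); p=vision.capture(name)
    if 'T_tool_cam' in p:
        T=np.eye(4);T[:3,:3]=R.from_rotvec(st['tcp_rot']).as_matrix();T[:3,3]=st['tool_pos'];T=T@np.array(p['T_tool_cam'])
    else:
        T=np.eye(4);o=np.array(p['orientation']);T[:3,:3]=o if o.shape==(3,3) else R.from_rotvec(o).as_matrix();T[:3,3]=p['position']
    return p,T
def cloud(p,T):
    z=p['z_map'];K=np.array(p['intrinsics']);v,u=np.mgrid[:z.shape[0],:z.shape[1]]
    P=np.stack([(u-K[0,2])/K[0,0]*z,(v-K[1,2])/K[1,1]*z,z],-1)
    W=P@T[:3,:3].T+T[:3,3]; W[z<=0]=np.nan
    return W
def w(T,pt): return T[:3,:3]@np.array(pt)+T[:3,3]
E
python3 - <<'E'
from h import *
print(manip.state())
for n in ('scene','side'):
    p,T=cam(n); cv2.imwrite(f'pics/{n}0.png',p['image']); print(n,T.round(3).tolist(),p['intrinsics'])
    for t in ['charged_left','charged_mid','charged_right','spent_pump','spent_1','cap_1','charger','pump','home_left','home_mid','home_right','home_pump','pocket_1','pocket_2','jar','apple','corkscrew']:
        print(t,[(round(d['p'],2),w(T,d['point']).round(3).tolist()) for d in nets.place_of(p,t)[:4]])
E
```

```text
cell.py
pics
{'clock': 0.0, 'joint_pos': array([ 1.10309204e+00,  2.64728878e-01,  1.60535770e+00,  2.17907635e-05,
        1.27369670e+00, -3.68901300e-02]), 'joint_velocities': array([ 0.00025739,  0.00085037, -0.00105789,  0.00054351,  0.00033757,
       -0.00135005]), 'tau': array([ 1.78579732e-03, -5.02119756e+01, -3.56872308e+01,  7.28129572e-02,
        2.96358077e-02, -1.54754393e-04]), 'tool_pos': array([0.28157748, 0.61273485, 0.25611312]), 'tcp_rot': array([-0.67138834, -3.06843099,  0.00332331]), 'contact_force': array([-0.47381401,  0.63786421,  0.20428024]), 'moment': array([ 0.00515624, -0.02531801, -0.04616009]), 'grasp_force': 0.0, 'gripper_width': 0.08833101699151305}
scene [[0.562, -0.418, 0.714, -0.836], [-0.827, -0.301, 0.475, -0.942], [0.016, -0.857, -0.515, 1.037], [0.0, 0.0, 0.0, 1.0]] [[512.7950333    0.         325.56512258]
 [  0.         512.7950333  191.68307202]
 [  0.           0.           1.        ]]
charged_left [(0.7, [0.572, 0.254, 0.031])]
charged_mid []
charged_right [(0.28, [0.512, -0.375, -0.001])]
spent_pump [(0.59, [0.569, -0.183, 0.028])]
s
[... 1622 characters left out ...]
1, 0.151, 0.007])]
pump [(0.91, [0.57, -0.181, 0.001]), (0.5, [0.535, 0.436, 0.004])]
home_left [(0.92, [0.571, 0.253, 0.024]), (0.2, [0.588, 0.155, 0.025])]
home_mid [(0.91, [0.588, 0.154, 0.026])]
home_right [(0.66, [0.605, 0.055, 0.024]), (0.46, [0.568, -0.182, 0.004]), (0.46, [0.398, -0.034, 0.002])]
home_pump [(0.78, [0.569, -0.185, 0.02])]
pocket_1 [(0.78, [0.612, -0.078, 0.007]), (0.58, [0.546, -0.069, 0.007]), (0.38, [0.656, 0.45, 0.003])]
pocket_2 [(0.78, [0.612, -0.078, 0.007]), (0.58, [0.546, -0.069, 0.007]), (0.38, [0.656, 0.45, 0.003])]
jar [(0.95, [0.656, 0.45, 0.0])]
apple [(0.74, [0.382, -0.459, -0.0])]
corkscrew [(0.7, [0.399, -0.035, 0.001]), (0.56, [0.505, 0.424, -0.001])]
```

View pics/scene0.png

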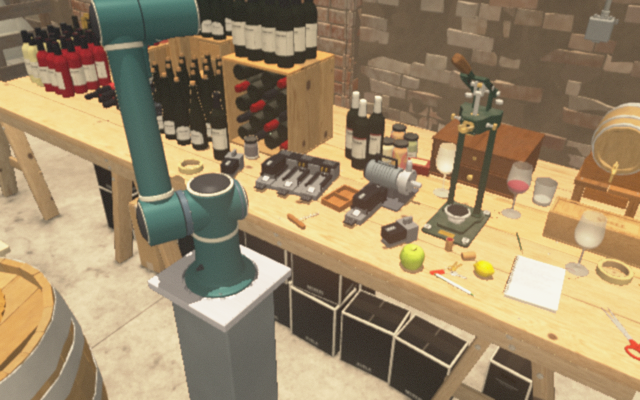

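View pics/side0.png

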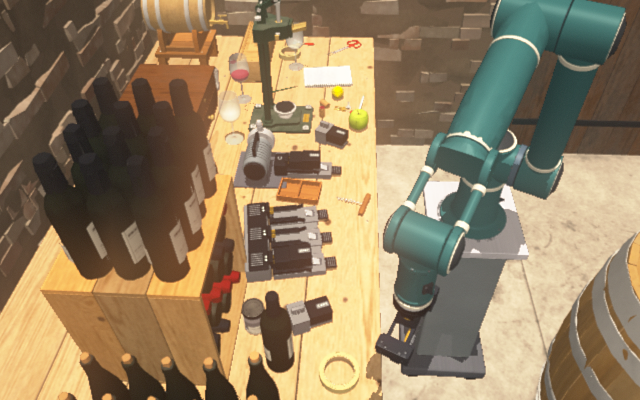

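The scene shows the charger at (300,172) with a pack on its left rail, the pump with its pack at (370,200), a hooded pack at (400,232), another behind the arm at (235,160), and the empty tray at (345,197). The side view shows the same layout, plus the bottle at (278,340) close to the left hooded pack. Next is a wrist-camera survey.

```bash
cat >> h.py <<'E'
def rv(yaw): # tool down, tool x at yaw+pi (pack convention)
    return (R.from_euler('z',yaw+np.pi)*R.from_matrix(np.diag([1,-1,-1.]))).as_rotvec()
def go(p,yaw): manip.move_pose(list(map(float,p)),rv(yaw))
def lin(p,yaw=None,rate=0.15): manip.move_linear(list(map(float,p)),rate=rate,rot=None if yaw is None else rv(yaw))
def fr(home,yaw,x,y=0,z=0):
    c,s=np.cos(yaw),np.sin(yaw); return np.array([home[0]+c*x-s*y,home[1]+s*x+c*y,home[2]+z])
E
python3 - <<'E'
from h import *
import pickle
out=[]
for i,(x,y) in enumerate([(.40,.40),(.45,.17),(.42,-.13),(.42,-.36)]):
    go((x,y,.33),0.0)
    p,T=cam('wrist'); 
    if i==0: print(np.array(p['T_tool_cam']).round(3).tolist(),p['intrinsics'][0][0])
    cv2.imwrite(f'pics/w{i}.png',p['image']); out.append((p,T))
    W=cloud(p,T); print(i,np.nanmin(W.reshape(-1,3),0).round(2),np.nanmax(W.reshape(-1,3),0).round(2),manip.state()['clock'])
    for t in ['charged_left','spent_1','cap_1','home_left','home_mid','home_right','home_pump','pump','charger','pocket_1']:
        r=[(round(d['p'],2),w(T,d['point']).round(4).tolist()) for d in nets.place_of(p,t)[:3] if d['p']>.4]
        if r: print(t,r)
pickle.dump(out,open('surv.pkl','wb'))
# mosaic
ims=[cv2.resize(o[0]['image'],(400,250)) for o in out]
cv2.imwrite('pics/mos.png',np.vstack([np.hstack(ims[:2]),np.hstack(ims[2:])]))
E
```

```text
[[0.001, -0.965, -0.262, 0.067], [1.0, 0.001, -0.0, -0.001], [0.0, -0.262, 0.965, -0.128], [0.0, 0.0, 0.0, 1.0]] 299.9563843811869
0 [-0.09 -0.91 -0.84] [0.74 1.71 0.42] 2.85
charged_left [(0.78, [0.5719, 0.2531, 0.0266])]
spent_1 [(0.94, [0.5017, 0.4245, -0.0002])]
cap_1 [(0.9, [0.5373, 0.434, -0.0008])]
home_left [(0.73, [0.5041, 0.4268, 0.0014]), (0.67, [0.5711, 0.2497, 0.0243])]
home_right [(0.67, [0.6514, 0.447, -0.0013])]
home_pump [(0.65, [0.397, -0.0352, 0.0009])]
charger [(0.62, [0.586, 0.1559, 0.0019])]
pocket_1 [(0.62, [0.5749, 0.2512, 0.0282])]
1 [-0.04 -1.1  -0.84] [0.8  1.44 0.42] 4.3333
charged_left [(0.88, [0.5721, 0.2493, 0.0272])]
spent_1 [(0.64, [0.5067, 0.4237, -0.0017])]
cap_1 [(0.81, [0.5342, 0.4358, -0.0014])]
home_mid [(0.97, [0.5875, 0.1525, 0.0233])]
home_right [(0.75, [0.6072, 0.0575, 0.0242])]
home_pump [(0.59, [0.5676, -0.1816, 0.0255])]
pump [(0.72, [0.5671, -0.1814, -0.004])]
charger [(0.87, [0.5879, 0.1574, 0.0004]), (0.63, [0.5041, 0.424, 0.0008])]
pocket_1 [(0.86, [0.549, -0.0679, 0.0047]), (0.82, [0.6098, -0.0795, 0.0042])]
2 [-0.07 -1.38 -0.84] [0.77 1.16 0.42] 6.0417
spent_1 [(0.82, [0.4748, -0.3561, 0.0022])]
cap_1 [(0.72, [0.51, -0.3803, -0.0007])]
home_mid [(0.73, [0.5854, 0.1541, 0.0243])]
home_right [(0.66, [0.6156, -0.079, 0.0011]), (0.6, [0.5457, -0.0645, 0.0019])]
charger [(0.82, [0.5857, 0.1564, 0.0004])]
pocket_1 [(0.7, [0.5501, -0.0675, 0.0013]), (0.66, [0.6107, -0.0812, 0.0058])]
3 [-0.08 -1.39 -0.84] [0.76 0.93 0.42] 7.5083
spent_1 [(0.97, [0.4736, -0.3564, 0.0002])]
cap_1 [(0.74, [0.5088, -0.3803, 0.0005])]
pocket_1 [(0.64, [0.6142, -0.0789, 0.0043]), (0.64, [0.5478, -0.0655, -0.0002])]
```

View pics/mos.png

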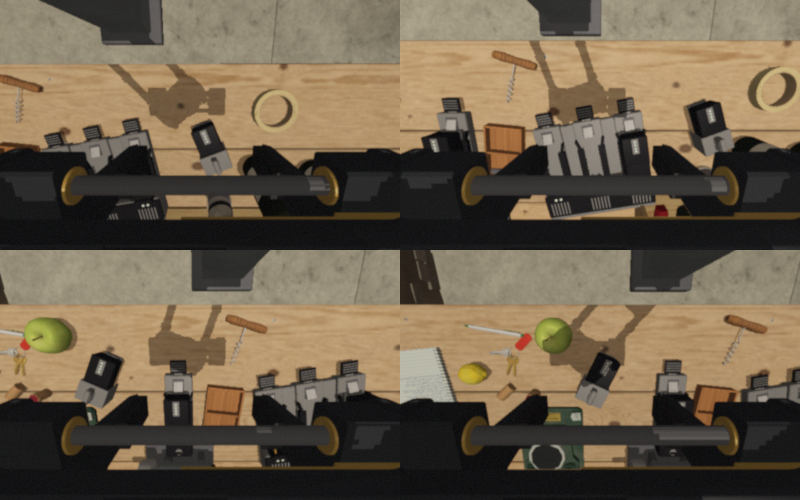

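The wrist views show the hooded packs at (210,148) top-left and (600,375) bottom-right. The charger's free rails are mid and right, and the pump pack and two-pocket tray are both visible. I'll fit exact poses from the depth cloud.

```bash
cat >> h.py <<'E'
def rect(W,c,r,zlo,zhi):
    Q=W.reshape(-1,3); Q=Q[~np.isnan(Q[:,0])]
    m=(np.hypot(Q[:,0]-c[0],Q[:,1]-c[1])<r)&(Q[:,2]>zlo)&(Q[:,2]<zhi); Q=Q[m]
    if len(Q)<20: return None
    (x,y),(a,b),t=cv2.minAreaRect((Q[:,:2]*1000).astype(np.float32))
    t=np.radians(t)
    if a<b: a,b=b,a; t+=np.pi/2
    t=(t+np.pi/2)%np.pi-np.pi/2
    return np.round([x/1000,y/1000],4).tolist(),round(t,3),(round(a),round(b)),len(Q),round(float(np.median(Q[:,2])),4)
E
python3 - <<'E'
from h import *
import pickle
out=pickle.load(open('surv.pkl','rb'))
Ws=[cloud(*o) for o in out]
def show(n,c,r,lo,hi):
    for i,W in enumerate(Ws):
        q=rect(W,c,r,lo,hi)
        if q and q[3]>60: print(n,i,q)
show('charged top',(.572,.252),.075,.073,.09)
show('pump top',(.569,-.183),.075,.073,.09)
show('sp L',(.502,.425),.07,.048,.063)
show('sp R',(.474,-.357),.07,.048,.063)
show('cap L fin',(.537,.434),.04,.07,.09)
show('cap R fin',(.51,-.379),.04,.07,.09)
show('tray rim',(.579,-.073),.11,.022,.032)
for n,h,y in(('L',(.572,.252),.165),('M',(.588,.153),.165),('R',(.605,.055),.165),('P',(.569,-.183),-.1)):
    c=fr((h[0],h[1],0),y,-.113); show('paddle '+n,c,.032,.013,.024)
# height map
H=np.zeros((500,1000),np.float32)
for W in Ws:
    Q=W.reshape(-1,3);Q=Q[~np.isnan(Q[:,0])&(Q[:,2]<.25)]
    i=((Q[:,0]-.3)*1000).astype(int);j=((.6-Q[:,1])*770).astype(int);k=(i>=0)&(i<500)&(j>=0)&(j<1000)
    np.maximum.at(H,(i[k],j[k]),Q[k,2])
cv2.imwrite('pics/hm.png',cv2.resize(cv2.applyColorMap(np.clip(H*255/.17,0,255).astype(np.uint8),cv2.COLORMAP_JET)[::-1],(800,520)))
E
```

```text
charged top 0 ([0.5936, 0.2573], np.float64(0.152), (87, 55), 493, 0.078)
charged top 1 ([0.5618, 0.2501], np.float64(0.176), (100, 57), 2611, 0.0828)
pump top 1 ([0.5305, -0.1822], np.float64(1.563), (57, 36), 1106, 0.0832)
pump top 2 ([0.575, -0.1823], np.float64(0.016), (126, 57), 1865, 0.0832)
pump top 3 ([0.5742, -0.1791], np.float64(-0.069), (127, 42), 429, 0.0829)
sp L 0 ([0.505, 0.4247], np.float64(0.388), (116, 66), 2943, 0.0588)
sp L 1 ([0.5045, 0.4242], np.float64(0.378), (115, 66), 3334, 0.0586)
sp R 2 ([0.4791, -0.3634], np.float64(-0.444), (116, 67), 3315, 0.0589)
sp R 3 ([0.4788, -0.3637], np.float64(-0.441), (115, 66), 3141, 0.0588)
cap L fin 0 ([0.5351, 0.437], np.float64(0.364), (35, 14), 251, 0.081)
cap L fin 1 ([0.5335, 0.4359], np.float64(0.368), (32, 14), 280, 0.0806)
cap R fin 2 ([0.5092, -0.3776], np.float64(-0.485), (36, 14), 280, 0.0805)
cap R fin 3 ([0.5083, -0.3776], np.float64(-0.444), (35, 14), 267, 0.0811)
tray rim 0 ([0.5128, -0.0389], np.float64(1.477), (115, 6), 125, 0.0256)
tray rim 1 ([0.5558, -0.0693], np.float64(1.476), (198, 97), 1295, 0.0255)
t
[... 466 characters left out ...]
5], np.float64(-1.555), (54, 46), 683, 0.0186)
paddle M 2 ([0.4806, 0.135], np.float64(-1.418), (55, 47), 727, 0.0184)
paddle M 3 ([0.4812, 0.1207], np.float64(0.014), (45, 22), 325, 0.0181)
paddle R 0 ([0.4983, 0.0365], np.float64(-1.383), (53, 45), 649, 0.0185)
paddle R 1 ([0.4978, 0.0371], np.float64(-1.384), (54, 45), 664, 0.0186)
paddle R 2 ([0.4979, 0.0375], np.float64(-1.42), (54, 47), 675, 0.0185)
paddle R 3 ([0.4975, 0.0367], np.float64(-1.372), (54, 46), 728, 0.0184)
paddle P 1 ([0.4599, -0.1753], np.float64(-1.509), (53, 44), 736, 0.0187)
paddle P 2 ([0.4596, -0.1757], np.float64(1.565), (53, 42), 636, 0.0186)
paddle P 3 ([0.4598, -0.1767], np.float64(1.57), (54, 44), 648, 0.0186)
```

View pics/hm.png

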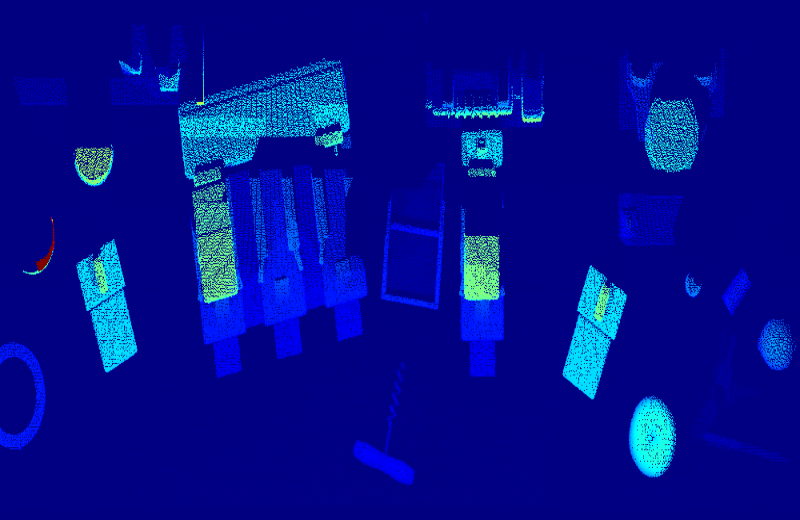

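```bash
cat >> h.py <<'E'
def edges(W,h,yaw,x0,x1,zlo,zhi,hw=.045):
    "side edges of a band in frame h,yaw: returns offset y of centreline at x=0, extra yaw, width"
    Q=W.reshape(-1,3);Q=Q[~np.isnan(Q[:,0])&(Q[:,2]>zlo)&(Q[:,2]<zhi)] if False else W.reshape(-1,3)
    Q=Q[np.isfinite(Q[:,0])]; d=Q[:,:2]-np.array(h[:2]); c,s=np.cos(yaw),np.sin(yaw)
    x=d[:,0]*c+d[:,1]*s; y=-d[:,0]*s+d[:,1]*c
    m=(x>x0)&(x<x1)&(abs(y)<hw)&(Q[:,2]>zlo)&(Q[:,2]<zhi); x,y=x[m],y[m]
    b=np.arange(x0,x1,.004); X=[];L=[];U=[]
    for q in b:
        k=(x>=q)&(x<q+.004)
        if k.sum()>6: X.append(q+.002);L.append(y[k].min());U.append(y[k].max())
    if len(X)<4: return None
    X,L,U=map(np.array,(X,L,U)); l=np.polyfit(X,L,1);u=np.polyfit(X,U,1)
    return dict(y0=round((l[1]+u[1])/2,4),dl=round(l[0],3),du=round(u[0],3),wid=round(u[1]-l[1],4),n=len(X),xmin=round(x.min(),4),xmax=round(x.max(),4))
E
python3 - <<'E'
from h import *
import pickle
out=pickle.load(open('surv.pkl','rb'))
for x,y in [(.385,.16),(.385,-.18)]:
    go((x,y,.30),0.0); out.append(cam('wrist'))
pickle.dump(out,open('surv.pkl','wb'))
Ws=[cloud(*o) for o in out]
def e(n,h,yaw,*a,vs=range(6),**k):
    for i in vs:
        r=edges(Ws[i],h,yaw,*a,**k)
        if r: print(n,i,{k:float(v) for k,v in r.items()})
P=(.569,-.183);L=(.572,.252);M=(.588,.153);Rr=(.605,.055)
e('pump pack',P,0,-.056,.0,.081,.087,vs=(2,5))
e('pump paddle',P,0,-.135,-.098,.0165,.0205,vs=(2,5),hw=.03)
e('chg pack',L,.17,-.056,.0,.081,.087,vs=(1,4))
for n,h in (('L',L),('M',M),('R',Rr)):
    e('paddle '+n,h,.17,-.135,-.098,.0165,.0205,vs=(1,4),hw=.03)
    e('rail '+n,h,.17,-.028,.05,.034,.042,vs=(1,4),hw=.045)
e('tray',(.579,-.073),-.117,-.06,.06,.022,.03,vs=(1,2,4,5),hw=.06)
for i,(p,T) in enumerate(out[4:]):
    for t in ['charged_left','home_left','home_mid','home_right','home_pump','pump','charger','pocket_1']:
        r=[(round(d['p'],2),w(T,d['point']).round(4).tolist()) for d in nets.place_of(p,t)[:3] if d['p']>.5] if p['shot'] else 0
        if r: print(t,r)
W=Ws[5]
for z in range(0): pass
E
```

```text
pump pack 2 {'y0': 0.0006, 'dl': 0.007, 'du': 0.009, 'wid': 0.0544, 'n': 14.0, 'xmin': -0.056, 'xmax': -0.0}
pump paddle 2 {'y0': 0.0104, 'dl': 0.222, 'du': -0.04, 'wid': 0.0071, 'n': 9.0, 'xmin': -0.1304, 'xmax': -0.098}
pump paddle 5 {'y0': -0.0006, 'dl': -0.014, 'du': 0.01, 'wid': 0.0417, 'n': 9.0, 'xmin': -0.131, 'xmax': -0.0985}
chg pack 1 {'y0': 0.0001, 'dl': 0.011, 'du': 0.018, 'wid': 0.0546, 'n': 14.0, 'xmin': -0.056, 'xmax': -0.0}
chg pack 4 {'y0': -0.011, 'dl': -0.4, 'du': -0.384, 'wid': 0.0344, 'n': 4.0, 'xmin': -0.056, 'xmax': -0.0}
paddle L 1 {'y0': 0.005, 'dl': -0.129, 'du': 0.23, 'wid': 0.0826, 'n': 10.0, 'xmin': -0.1341, 'xmax': -0.0984}
paddle L 4 {'y0': 0.0078, 'dl': -0.108, 'du': 0.253, 'wid': 0.0834, 'n': 10.0, 'xmin': -0.134, 'xmax': -0.0982}
rail L 1 {'y0': -0.0309, 'dl': 0.01, 'du': 0.012, 'wid': 0.0054, 'n': 19.0, 'xmin': -0.0279, 'xmax': 0.05}
rail L 4 {'y0': -0.0303, 'dl': 0.006, 'du': -0.008, 'wid': 0.0061, 'n': 6.0, 'xmin': 0.0236, 'xmax': 0.0499}
paddle M 1 {'y0': -0.0039, 'dl': -0.002, 'du': -0.056, 'wid': 0.0311, 'n': 10.0, 'xmin': -0.1319, 'xmax': -0.0
[... 805 characters left out ...]
.033, 'du': -0.138, 'wid': 0.0841, 'n': 16.0, 'xmin': -0.06, 'xmax': 0.026}
tray 2 {'y0': -0.0042, 'dl': 0.006, 'du': -0.248, 'wid': 0.0827, 'n': 22.0, 'xmin': -0.0599, 'xmax': 0.0326}
tray 4 {'y0': 0.0493, 'dl': -0.177, 'du': 0.01, 'wid': -0.006, 'n': 4.0, 'xmin': -0.0595, 'xmax': 0.0598}
tray 5 {'y0': -0.0198, 'dl': 0.09, 'du': 0.961, 'wid': 0.0412, 'n': 16.0, 'xmin': -0.0594, 'xmax': 0.0599}
charged_left [(0.9, [0.5718, 0.2513, 0.0257])]
home_mid [(0.68, [0.5892, 0.1534, 0.0243])]
home_right [(0.6, [0.6083, 0.0565, 0.026])]
charger [(0.97, [0.5853, 0.1578, -0.0015])]
pocket_1 [(0.78, [0.548, -0.0662, 0.0017])]
pocket_1 [(0.88, [0.6148, -0.0798, 0.0037]), (0.67, [0.5445, -0.0659, 0.0034])]
```

```bash
cat >> h.py <<'E'
YC=.177; M=np.array([.5878,.1535,.025])
HOME={'L':(fr(M,YC,0,.1),YC),'M':(M,YC),'R':(fr(M,YC,0,-.1),YC),'P':(np.array([.5682,-.1825,.025]),.008)}
POCK=[((.6149,-.0762,.005),-.09),((.5461,-.0700,.005),-.09)]
def st(): return manip.state()
def F(): return np.array(st()['contact_force'])
def press(r):
    h,y=HOME[r]; manip.set_gripper(0.0)
    go(fr(h,y,-.119,0,.07),y); lin(fr(h,y,-.119,0,.015),rate=.1); manip.dwell(.1); f0=F()[2]
    for d in (.002,.005,.007,.0085,.0095):   # depth of fingertips below the paddle's top
        lin(fr(h,y,-.119,0,-.007-d+.019),rate=.04); print('press',d,round(F()[2]-f0,1),round(st()['tool_pos'][2],4))
    manip.dwell(.3); lin(fr(h,y,-.119,0,.09),rate=.2)
def tail(r):
    h,y=HOME[r]; go(fr(h,y,-.175,0,.30),y); p,T=cam('wrist'); W=cloud(p,T)
    e=edges(W,h,y,-.14,-.02,h[2]+.0545,h[2]+.063); print('tail',e); return e,p,T,W
def draw(r,xp):
    h,y=HOME[r]; z=.041; manip.set_gripper(.07)
    go(fr(h,y,xp,0,.12),y); lin(fr(h,y,xp,0,z),rate=.15); manip.set_gripper(.045,40); s=st(); print('grip',s['gripper_width'],s['grasp_force'])
    f0=F(); lin(fr(h,y,-.112,0,z),rate=.1); print('drawn',(F()-f0).round(1),st()['gripper_width']); lin(fr(h,y,-.112,0,z+.035),rate=.1)
E
python3 - <<'E'
from h import *
import pickle
out=pickle.load(open('surv.pkl','rb'))
for i in (0,1):
    W=cloud(*out[i]).reshape(-1,3); W=W[np.isfinite(W[:,0])]
    q=W[(W[:,0]>.42)&(W[:,0]<.66)&(W[:,1]>.475)&(W[:,1]<.6)&(W[:,2]>.08)&(W[:,2]<.24)&~((abs(W[:,0]-.655)<.05)&(W[:,1]<.49))]
    if len(q): print('bottle',i,len(q),q.min(0).round(3),q.max(0).round(3))
press('P'); print(st()['clock'])
e,p,T,W=tail('P'); cv2.imwrite('pics/p1.png',p['image']); print(st()['clock'])
E
```

```text
bottle 0 1367 [0.54  0.512 0.08 ] [0.59  0.542 0.213]
bottle 1 23 [0.536 0.524 0.08 ] [0.546 0.554 0.084]
press 0.002 2.6 0.0354
press 0.005 3.2 0.032
press 0.007 2.6 0.0299
press 0.0085 4.0 0.0283
press 0.0095 2.9 0.0274
17.2167
tail None
18.1417
```

View pics/p1.png

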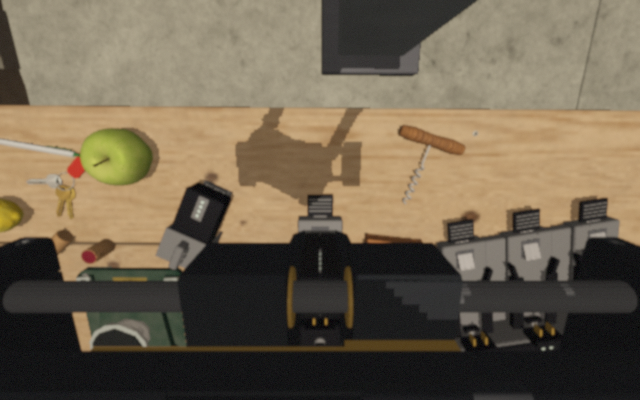

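The shut fingers cover the pack at (320,260). I'll open the gripper before looking.

```bash
sed -i "s/h,y=HOME\[r\]; go(fr(h,y,-.175,0,.30),y)/h,y=HOME[r]; manip.set_gripper(.07); go(fr(h,y,-.175,0,.26),y)/" h.py
python3 - <<'E'
from h import *
e,p,T,W=tail('P'); print(st()['clock'])
if e: 
    xp=e['xmin']+.055; print(xp)
    if -.035<xp<-.004: draw('P',xp)
print(st()['clock'])
E
```

```text
tail {'y0': np.float64(0.0004), 'dl': np.float64(-0.016), 'du': np.float64(0.021), 'wid': np.float64(0.0572), 'n': 7, 'xmin': np.float64(-0.0796), 'xmax': np.float64(-0.0506)}
19.575
-0.024600000000000004
grip 0.05585474696846664 39.99958489090204
drawn [-0.6  0.1  2.2] 0.05598433211707108
23.1833
```

```bash
cat >> h.py <<'E'
def held(z=.041):
    "pose of the held pack's tail relative to the grasp"
    s=st(); p,T=cam('wrist'); W=cloud(p,T); t=s['tool_pos']; R_=R.from_rotvec(s['tcp_rot']).as_matrix(); y=np.arctan2(-R_[1,0],-R_[0,0])
    e=edges(W,t,y,-.09,-.02,t[2]+.058-z-.012,t[2]+.058-z+.008)
    d=W.reshape(-1,3)-t; x=d[:,0]*np.cos(y)+d[:,1]*np.sin(y); yy=-d[:,0]*np.sin(y)+d[:,1]*np.cos(y)
    k=(x>-.08)&(x<-.02)&(abs(yy)<.022)&(d[:,2]>-.01); q=np.polyfit(x[k],d[k,2],1) if k.sum()>30 else None
    print('held w',round(s['gripper_width'],4),e and {a:float(b) for a,b in e.items()},'top z med',round(float(np.median(d[k,2]))*1000,1) if k.sum() else None,'slope',q); return e
def insert(r,z=.041,off=0,zc=.035):
    h,y=HOME[r]
    if np.hypot(*(st()['tool_pos'][:2]-fr(h,y,-.115)[:2]))>.01: go(fr(h,y,-.115+off,0,z+zc),y)
    held(z)
    lin(fr(h,y,-.115+off,0,z+.001),rate=.08); manip.dwell(.1); f0=F(); print('down',f0.round(1))
    lin(fr(h,y,-.06+off,0,z+.001),rate=.08); print('mouth',(F()-f0).round(1))
    lin(fr(h,y,-.008+off,0,z+.001),rate=.08); print('-8',(F()-f0).round(1))
    u=np.array([np.cos(y),np.sin(y),0])
    for x in np.arange(-.005,.012,.0015):
        lin(fr(h,y,x+off,0,z+.001),rate=.03); f=(F()-f0)@u; g=(st()['tool_pos']-h)@u
        print('x',round(x,4),'f',round(f,1),'at',round(g,4))
        if f<-20: break
    manip.dwell(.2); manip.set_gripper(.07); lin(fr(h,y,x+off,0,z+.10),rate=.25)
def check(r):
    e,p,T,W=tail(r); return e
E
python3 - <<'E'
from h import *
insert('R'); print(st()['clock'])
check('R'); print(st()['clock'])
E
```

```text
held w 0.0558 {'y0': -0.0012, 'dl': -0.026, 'du': 0.01, 'wid': 0.0569, 'n': 10.0, 'xmin': -0.0551, 'xmax': -0.02} top z med 63.1 slope [2.31705651 0.12151653]
down [-2.7 -2.4 -2. ]
mouth [6.5 3.8 3. ]
-8 [3.8 2.8 4.6]
x -0.005 f 2.0 at -0.0057
x -0.0035 f -2.6 at -0.0056
x -0.002 f -6.0 at -0.0052
x -0.0005 f -7.6 at -0.0042
x 0.001 f -8.3 at -0.0029
x 0.0025 f -8.7 at -0.0016
x 0.004 f -9.1 at -0.0003
x 0.0055 f -9.5 at 0.001
x 0.007 f -10.2 at 0.0023
x 0.0085 f -13.6 at 0.0027
x 0.01 f -18.1 at 0.0027
x 0.0115 f -21.9 at 0.0028
30.5917
tail None
31.7417
```

```bash
sed -i "s/go(fr(h,y,-.175,0,.26),y)/go(fr(h,y,-.205,0,.26),y)/" h.py
python3 - <<'E'
from h import *
check('R'); print(st()['clock'])
press('L'); e=check('L'); xp=e['xmin']+.055; print(xp,st()['clock'])
E
```

```text
tail {'y0': np.float64(-0.0006), 'dl': np.float64(-0.016), 'du': np.float64(0.029), 'wid': np.float64(0.0564), 'n': 4, 'xmin': np.float64(-0.035), 'xmax': np.float64(-0.02)}
32.2583
press 0.002 1.5 0.0354
press 0.005 2.8 0.0321
press 0.007 2.2 0.0299
press 0.0085 3.0 0.0283
press 0.0095 2.5 0.0274
tail {'y0': np.float64(-0.0004), 'dl': np.float64(-0.027), 'du': np.float64(0.023), 'wid': np.float64(0.055), 'n': 4, 'xmin': np.float64(-0.0348), 'xmax': np.float64(-0.02)}
0.020200000000000003 39.35
```

Run:
```python
from h import *
p,T=cam('wrist'); W=cloud(p,T); h,y=HOME['L']; cv2.imwrite('pics/L1.png',p['image'])
d=W.reshape(-1,3)-h; x=d[:,0]*np.cos(y)+d[:,1]*np.sin(y); yy=-d[:,0]*np.sin(y)+d[:,1]*np.cos(y)
for a in np.arange(-.16,.08,.008):
    k=(x>a)&(x<a+.008)&(abs(yy)<.012)
    if k.sum(): print(round(a,3),k.sum(),np.percentile(d[k,2],[5,50,95]).round(3))
```

```text
-0.16 80 [-0.026 -0.025 -0.023]
-0.152 85 [-0.026 -0.025 -0.023]
-0.144 91 [-0.026 -0.025 -0.024]
-0.136 120 [-0.026 -0.023 -0.014]
-0.128 88 [-0.016 -0.015 -0.013]
-0.12 83 [-0.016 -0.014 -0.013]
-0.112 80 [-0.016 -0.015 -0.013]
-0.104 149 [-0.016 -0.014 -0.002]
-0.096 103 [-0.001  0.     0.001]
-0.088 94 [-0.001  0.001  0.002]
-0.08 150 [-0.     0.001  0.039]
-0.072 219 [0.001 0.018 0.041]
-0.04 55 [0.058 0.059 0.06 ]
-0.032 95 [0.057 0.058 0.059]
-0.024 103 [0.057 0.058 0.059]
-0.016 84 [0.057 0.058 0.059]
-0.008 59 [0.053 0.054 0.057]
0.0 95 [0.053 0.054 0.055]
0.008 88 [0.053 0.054 0.055]
0.016 36 [0.053 0.054 0.055]
```

View pics/L1.png

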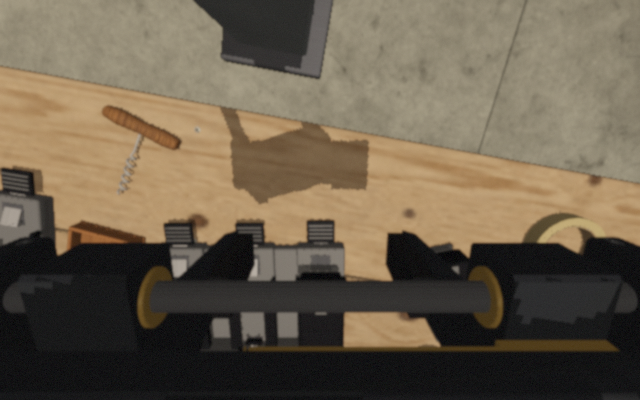

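The bar hides the pack's tail, but the 4 mm step on top puts its origin at about -18 mm. The pressed paddle, at -15 mm, shows the catch is down under it. I'll draw it out and fit it to the pump.

```bash
cat >> h.py <<'E'
def check(r):
    h,y=HOME[r]; manip.set_gripper(.07); go(fr(h,y,-.205,0,.26),y); p,T=cam('wrist'); W=cloud(p,T)
    d=W.reshape(-1,3)-h; x=d[:,0]*np.cos(y)+d[:,1]*np.sin(y); yy=-d[:,0]*np.sin(y)+d[:,1]*np.cos(y); c=abs(yy)<.012
    k=c&(x>-.126)&(x<-.102); hi=c&(x<.04)&(x>-.06)&(abs(d[:,2]-.058)<.0015); lo=c&(x<.04)&(x>-.06)&(abs(d[:,2]-.054)<.0015)
    print('check',r,'paddle z',np.median(d[k,2]).round(4),'step: origin x',(np.percentile(x[hi],98)-.01).round(4) if hi.sum()>20 else None,(np.percentile(x[lo],2)-.01).round(4) if lo.sum()>20 else None,'t',round(st()['clock'],1))
E
python3 - <<'E'
from h import *
draw('L',-.018); print(st()['clock'])
# carry in front of tray/corkscrew
insert('P'); print(st()['clock'])
check('P'); check('R')
E
```

```text
grip 0.055671665260201675 39.99958190135658
drawn [1.  0.2 3.1] 0.055719004379964195
43.1667
held w 0.0449 None top z med 81.8 slope [4.3235997  0.17787519]
down [-0.8  0.1  0.7]
mouth [ 1.9  0.6 -1.3]
-8 [ 1.  -0.3 -0.6]
x -0.005 f 1.1 at -0.0052
x -0.0035 f 2.0 at -0.0035
x -0.002 f 1.4 at -0.0019
x -0.0005 f 0.5 at -0.0004
x 0.001 f 1.1 at 0.0011
x 0.0025 f 1.0 at 0.0026
x 0.004 f 1.2 at 0.0041
x 0.0055 f 1.5 at 0.0056
x 0.007 f 1.5 at 0.0071
x 0.0085 f 0.5 at 0.0086
x 0.01 f 0.6 at 0.0101
x 0.0115 f 1.4 at 0.0116
51.3583
check P paddle z -0.0064 step: origin x None None t 52.6
check R paddle z 0.0496 step: origin x -0.0031 0.0005 t 53.7
```

The grip slackened in transit and the pack dropped. I'll find where it lies.

Run:
```python
from h import *
go((.385,.05,.36),0.0)
p,T=cam('wrist'); cv2.imwrite('pics/drop.png',p['image'])
for t in ['charged_left','charged_mid','spent_1']:
    print(t,[(round(d['p'],2),w(T,d['point']).round(4).tolist()) for d in nets.place_of(p,t)[:3]])
W=cloud(p,T); Q=W.reshape(-1,3)
k=(Q[:,0]>.36)&(Q[:,0]<.56)&(Q[:,1]>-.08)&(Q[:,1]<.22)&(Q[:,2]>.045)&(Q[:,2]<.12)
print(k.sum(),rect(Q[k],(.45,.06),.2,.045,.12),np.percentile(Q[k,2],[5,50,95]),st()['clock'])
np.save('dropQ.npy',Q[k])
```

```text
charged_left [(0.77, [0.5073, 0.0025, 0.0266])]
charged_mid []
spent_1 [(0.92, [0.5061, 0.4239, -0.0024]), (0.58, [0.4742, -0.3571, -0.0028])]
3404 ([0.5045, 0.0305], np.float64(1.249), (118, 113), 3404, 0.0791) [0.05984132 0.07910124 0.08954054] 54.3333
```

View pics/drop.png

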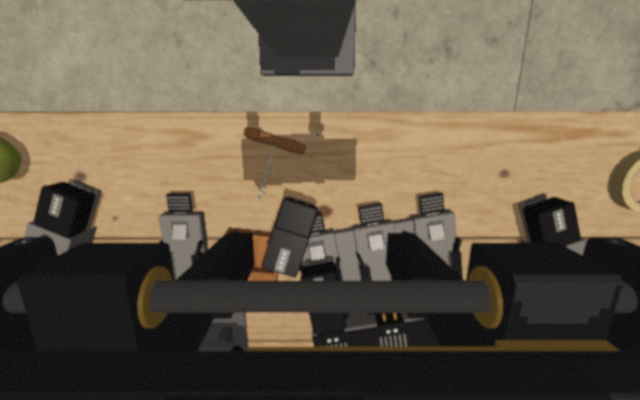

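Run:
```python
from h import *
a=cv2.imread('pics/drop.png')[180:290,235:345]; a=cv2.resize(a,(500,500),interpolation=cv2.INTER_CUBIC)
p,T=cam('side'); b=p['image'][160:230,230:350]; b=cv2.resize(b,(300,175)); 
p2,T2=cam('scene'); c=cv2.resize(p2['image'][150:230,260:400],(300,171))
out=np.zeros((500,800,3),np.uint8); out[:,:500]=a; out[:175,500:]=b; out[200:371,500:]=c; out=np.clip(out.astype(float)*1.6,0,255)
cv2.imwrite('pics/drop2.png',out)
Q=np.load('dropQ.npy'); 
# exclude R pack (on rail)
h,y=HOME['R']; d=Q-h; x=d[:,0]*np.cos(y)+d[:,1]*np.sin(y); yy=-d[:,0]*np.sin(y)+d[:,1]*np.cos(y)
k=~((x>-.06)&(abs(yy)<.04)); Q=Q[k]
A=np.c_[Q[:,:2],np.ones(len(Q))]
c=np.linalg.lstsq(A,Q[:,2],rcond=None)[0]
for _ in range(4):
    r=Q[:,2]-A@c; m=abs(r)<.004; c=np.linalg.lstsq(A[m],Q[m,2],rcond=None)[0]
print('plane',c,m.sum(),len(Q)); print(rect(Q[m],(.48,.0),.2,0,.2))
box=cv2.boxPoints(cv2.minAreaRect((Q[m,:2]*1000).astype(np.float32))); print(box.round(0).tolist())
```

```text
plane [ 0.26451428 -0.04126907 -0.05144338] 2738 2816
([0.4918, 0.0029], np.float64(-0.333), (106, 56), 2738, 0.0799)
[[432.0, -6.0], [533.0, -41.0], [551.0, 12.0], [451.0, 47.0]][ WARN:0@1.522] global loadsave.cpp:1063 imwrite_ Unsupported depth image for selected encoder is fallbacked to CV_8U.
```

View pics/drop2.png

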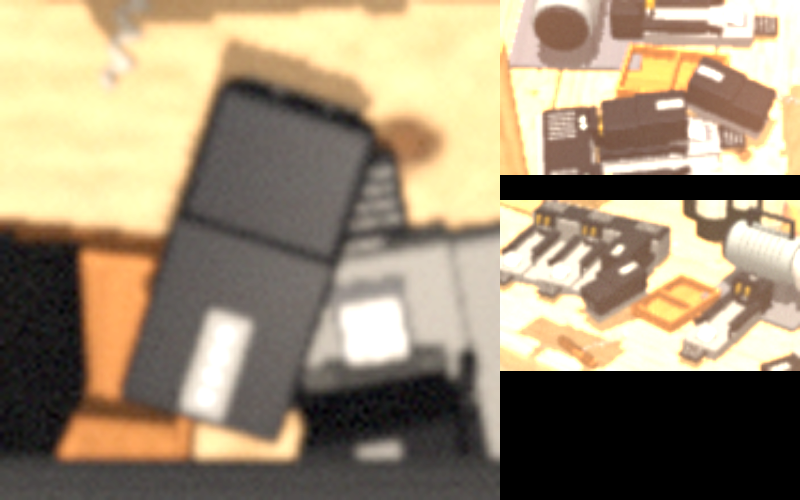

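The dropped pack lies tilted across the tray rim and the front of the right rail, at crop (250,270). Its label (tail) end points away from the robot, so it is reversed. I'll fit each half's plane, grip it aligned, and turn it round.

```bash
sed -i "s/^    held(z)$/    e=held(z)\n    if st()['gripper_width']<.052: raise SystemExit('lost pack')/" h.py
python3 - <<'E'
from h import *
Q=np.load('dropQ.npy'); h,y=HOME['R']; d=Q-h; x=d[:,0]*np.cos(y)+d[:,1]*np.sin(y); yy=-d[:,0]*np.sin(y)+d[:,1]*np.cos(y)
Q=Q[~((x>-.06)&(abs(yy)<.04))]
t=-.333; c0=np.array([.4918,.0029]); u=np.array([np.cos(t),np.sin(t)]); v=np.array([-u[1],u[0]])
a=(Q[:,:2]-c0)@u; b=(Q[:,:2]-c0)@v
for n,k in (('near',(a<-.014)&(a>-.048)),('far',(a>-.004)&(a<.048))):
    k=k&(abs(b)<.024); A=np.c_[a[k],b[k],np.ones(k.sum())]; c=np.linalg.lstsq(A,Q[k,2],rcond=None)[0]
    m=abs(Q[k,2]-A@c)<.003; c=np.linalg.lstsq(A[m],Q[k,2][m],rcond=None)[0]; print(n,c.round(4),m.sum())
m=(Q[:,2]>.06); (cx,cy),wh,an=cv2.minAreaRect((Q[m,:2]*1000).astype(np.float32)); print(cx,cy,wh,an)
su,sv,z0=c   # far (tail, 58 mm) plane
n=np.array([-su*u[0]-sv*v[0],-su*u[1]-sv*v[1],1]); n/=np.linalg.norm(n)
# tool x along +u (pack x = -u)
tx=np.r_[u,su]; tx/=np.linalg.norm(tx); tz=-n; ty=np.cross(tz,tx); Rm=np.c_[tx,ty,tz]
top=np.r_[c0,z0]; tcp=top-.017*n
rot=R.from_matrix(Rm).as_rotvec(); print('tcp',tcp,'rot',rot,'det',np.linalg.det(Rm))
np.savez('g.npz',tcp=tcp,rot=rot,n=n)
print(manip.inverse_kinematics(list(tcp),rot))
E
```

```text
near [0.1982 0.0445 0.0761] 754
far [0.2082 0.0474 0.0803] 1159
492.3135986328125 2.9853744506835938 (57.49536895751953, 107.51576232910156) 70.91346740722656
tcp [0.49532885 0.00251261 0.06364709] rot [-3.07102255  0.50856966 -0.32815246] det 0.9999999999999996
[-0.03515962  0.02591181  2.29133063 -0.02683928  0.61470687  1.8841615 ]
```

Run:
```python
from h import *
g=np.load('g.npz'); tcp,rot,n=g['tcp'],g['rot'],g['n']
manip.set_gripper(.078); manip.move_pose(list(tcp+.12*n),rot); manip.move_linear(list(tcp+.0*n),rate=.12)
manip.set_gripper(.045,45); s=st(); print(s['gripper_width'],s['grasp_force'],s['clock'])
manip.move_linear(list(tcp+np.array([0,0,.10])),rate=.1); print(st()['gripper_width'])
h,y=HOME['P']
# level and turn, in front of the rails
go((.44,-.10,.19),y); print(st()['gripper_width'],st()['joint_pos'][5],st()['clock'])
e=held()
```

```text
0.0556909681633445 44.982207007706165 59.2167
0.05522144020145325
0.0554919215711485 -1.8572541249026526 63.4917
held w 0.0555 {'y0': -0.0015, 'dl': -0.071, 'du': 0.043, 'wid': 0.0593, 'n': 10.0, 'xmin': -0.0544, 'xmax': -0.02} top z med 63.1 slope [2.37776138 0.12295815]
```

```bash
sed -i "s/&(d\[:,2\]>-.01); q=/\&(abs(d[:,2]-.058+z)<.012); q=/" h.py
python3 - <<'E'
from h import *
insert('P'); print(st()['clock'])
check('P'); check('R')
E
```

```text
held w 0.0554 {'y0': -0.0017, 'dl': -0.09, 'du': 0.047, 'wid': 0.0601, 'n': 10.0, 'xmin': -0.0544, 'xmax': -0.02} top z med 16.5 slope [0.05339246 0.01840958]
down [ 0.   1.4 -1.3]
mouth [ 1.6 -1.8  3.7]
-8 [ 1.7 -1.1  4.4]
x -0.005 f -2.4 at -0.0058
x -0.0035 f -6.1 at -0.0057
x -0.002 f -9.8 at -0.0052
x -0.0005 f -11.1 at -0.0041
x 0.001 f -10.8 at -0.0028
x 0.0025 f -11.3 at -0.0015
x 0.004 f -13.4 at -0.0001
x 0.0055 f -12.3 at 0.0012
x 0.007 f -13.4 at 0.0024
x 0.0085 f -17.7 at 0.0025
x 0.01 f -22.6 at 0.0026
70.375
check P paddle z -0.0066 step: origin x -0.0032 0.001 t 71.6
check R paddle z -0.0071 step: origin x -0.0033 0.0008 t 72.7
```

Both packs are clicked home with their paddles up. Next come the hoods, right one first.

```bash
cat >> h.py <<'E'
def rvt(yaw,t): return (R.from_euler('z',yaw)*R.from_euler('y',-t)*R.from_euler('z',np.pi)*R.from_matrix(np.diag([1,-1,-1.]))).as_rotvec()
def see(c,fin=True):
    go((c[0]-.09,c[1],.33),0.0); p,T=cam('wrist'); W=cloud(p,T)
    r=rect(W,c,.085,.048,.063); f=rect(W,c,.085,.072,.09); print('body',r,'fin',f,'t',round(st()['clock'],1)); return r,f
def hood(c,pk,t=.26,dx=-.006,zg=.083):
    r,f=see(c); yaw=r[1]; hc=fr((*r[0],0),yaw,.0335)
    if f and np.hypot(*(hc[:2]-f[0]))>.006: raise SystemExit('hood mismatch %s'%hc)
    ro=rvt(yaw,t); manip.set_gripper(.04); g=fr(hc,yaw,dx); 
    manip.move_pose([*g[:2],.16],ro); lin((*g[:2],zg),rate=.12); manip.set_gripper(.005,20); print('fin w',st()['gripper_width'])
    lin((*g[:2],zg+.09),rate=.15); lin((*g[:2],.23),rate=.3)
    pc,py=POCK[pk]; ro=rvt(py,t); q=fr(pc,py,dx); manip.move_pose([*q[:2],.23],ro); print('w',st()['gripper_width'])
    lin((*q[:2],pc[2]+zg+.012),rate=.2); manip.dwell(.1); f0=F()[2]
    for k in (.008,.005,.0025,.001,0,-.001):
        lin((*q[:2],pc[2]+zg+k),rate=.04); f=F()[2]-f0
        if f>4: break
    print('set',k,round(f,1)); manip.set_gripper(.04); lin((*q[:2],pc[2]+zg+.10),rate=.25); print('t',round(st()['clock'],1))
E
python3 - <<'E'
from h import *
hood((.490,-.368),0)
W=cloud(*cam('wrist'))
E
```

```text
body ([0.479, -0.3636], np.float64(-0.445), (115, 66), 3059, 0.0589) fin ([0.5085, -0.3779], np.float64(-0.486), (35, 14), 254, 0.081) t 74.2
fin w 0.012511417858438525
w 0.011557329663727894
set 0.0025 6.4
t 82.0
```

```bash
cat >> h.py <<'E'
def grab(c):
    r,f=see(c); 
    if not (100<r[2][0]<118 and 50<r[2][1]<62): raise SystemExit('odd rect')
    yaw=r[1]; g=r[0]; manip.set_gripper(.075); go((*g,.14),yaw); lin((*g,.042),rate=.12); manip.set_gripper(.045,45); print('grip',st()['gripper_width'])
    lin((*g,.13),rate=.15); print(st()['gripper_width'])
E
python3 - <<'E'
from h import *
grab((.4767,-.3625))
go((.42,.0,.15),.1)
insert('M',z=.042); check('M')
E
```

```text
body ([0.4755, -0.3615], np.float64(-0.443), (109, 58), 2809, 0.0575) fin None t 83.6
grip 0.05570303010206735
0.05564475187500334
held w 0.0556 {'y0': -0.0007, 'dl': -0.018, 'du': 0.024, 'wid': 0.0571, 'n': 10.0, 'xmin': -0.055, 'xmax': -0.02} top z med 16.0 slope [0.04516308 0.0175252 ]
down [-2.1 -1.7 -3.3]
mouth [2.6 2.  2.7]
-8 [3.8 2.  5.1]
x -0.005 f -2.4 at -0.0063
x -0.0035 f -5.8 at -0.0058
x -0.002 f -6.5 at -0.0047
x -0.0005 f -7.9 at -0.0033
x 0.001 f -8.5 at -0.0021
x 0.0025 f -8.7 at -0.0008
x 0.004 f -9.2 at 0.0005
x 0.0055 f -10.6 at 0.0019
x 0.007 f -14.2 at 0.0019
x 0.0085 f -19.0 at 0.002
x 0.01 f -23.5 at 0.002
check M paddle z -0.0065 step: origin x -0.0045 -0.0003 t 96.8
```

Run:
```python
from h import *
r,f=see((.512,.428))
if np.hypot(r[0][0]-.5048,r[0][1]-.4245)<.008 and abs(r[1]-.383)<.06: hood((.512,.428),1,t=.3,dx=-.007)
```

```text
body ([0.5047, 0.4249], np.float64(0.386), (115, 66), 3063, 0.0588) fin ([0.5354, 0.4371], np.float64(0.397), (35, 14), 247, 0.081) t 98.0
body ([0.5048, 0.4246], np.float64(0.385), (115, 66), 3034, 0.0588) fin ([0.5353, 0.4371], np.float64(0.391), (35, 14), 253, 0.081) t 98.3
fin w 0.011825951351668456
w 0.011910642744970256
set -0.001 7.2
t 107.5
```

Run:
```python
from h import *
grab((.5025,.4236))
go((.44,.28,.15),.2)
insert('L',z=.042); 
for r in 'LMRP': check(r)
go((.385,-.07,.33),-.09); p,T=cam('wrist'); W=cloud(p,T); cv2.imwrite('pics/end_w.png',p['image'])
for q,y in POCK: print('cap',q,rect(W,q,.04,.075,.092),rect(W,q,.045,.058,.072))
for n in ('scene','side'):
    p,T=cam(n)
    print(n,[(round(d['p'],2),w(T,d['point']).round(3).tolist()) for d in nets.place_of(p,'cap_1')[:4]])
    cv2.imwrite(f'pics/end_{n}.png',p['image'])
a=cv2.imread('pics/end_scene.png')[130:260,210:440]; b=cv2.imread('pics/end_side.png')[120:340,220:400]
cv2.imwrite('pics/end.png',np.hstack([cv2.resize(a,(460,400)),cv2.resize(b,(327,400))]))
```

```text
body ([0.5011, 0.4233], np.float64(0.383), (109, 57), 2789, 0.0576) fin None t 109.5
grip 0.0555577149668029
0.05563139498735801
held w 0.0553 {'y0': -0.0009, 'dl': 0.0, 'du': -0.001, 'wid': 0.0558, 'n': 9.0, 'xmin': -0.054, 'xmax': -0.02} top z med 16.0 slope [0.0521668  0.01775381]
down [-0.6  0.3 -4.3]
mouth [2.2 0.1 3.6]
-8 [ 0.4 -1.1  5.3]
x -0.005 f -5.7 at -0.0068
x -0.0035 f -7.6 at -0.0062
x -0.002 f -8.6 at -0.005
x -0.0005 f -9.6 at -0.0038
x 0.001 f -10.0 at -0.0024
x 0.0025 f -10.4 at -0.0012
x 0.004 f -11.2 at 0.0002
x 0.0055 f -15.5 at 0.0006
x 0.007 f -18.7 at 0.0006
x 0.0085 f -23.5 at 0.0007
check L paddle z -0.0064 step: origin x -0.0047 -0.0005 t 121.5
check M paddle z -0.0064 step: origin x -0.0051 -0.0009 t 122.2
check R paddle z -0.0071 step: origin x -0.0044 -0.0006 t 123.0
check P paddle z -0.0066 step: origin x -0.0032 0.0017 t 124.1
cap (0.6149, -0.0762, 0.005) ([0.6124, -0.0762], np.float64(-0.082), (36, 13), 237, 0.0881) ([0.6198, -0.0769], np.float64(1.485), (64, 37), 703, 0.0677)
cap (0.5461, -0.07, 0.005) ([0.5334, -0.0704], np.float64(-1.535), (13, 9), 78, 0.0843) ([0.5362, -0.0699], np.float64(1.477), (66, 27), 688, 0.0647)
scene [(0.75, [0.621, -0.076, 0.01]), (0.52, [0.549, -0.071, 0.008])]
side [(0.85, [0.624, -0.079, 0.007]), (0.6, [0.548, -0.07, 0.009])]
```

View pics/end.png

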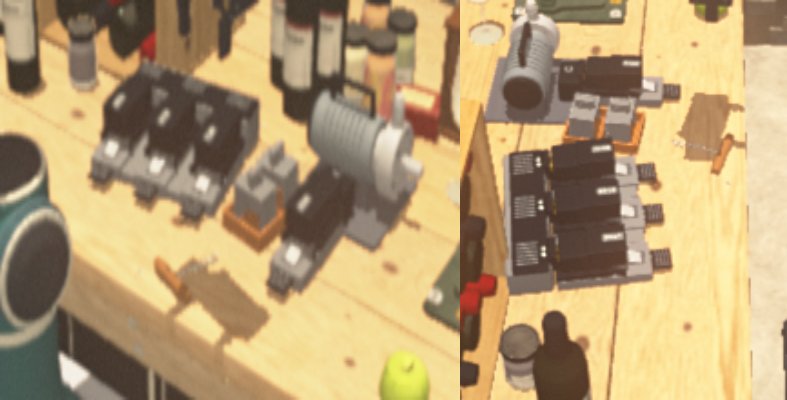

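The end picture shows all four packs on their rails and both hoods in the tray (270,180 and 600,120). Hood A's top reads about 2–3 mm high, so I'll check its tilt and height before handing in.

Run:
```python
from h import *
def plates(W,tag):
    Q=W.reshape(-1,3);Q=Q[np.isfinite(Q[:,0])]
    for q,y in POCK:
        d=Q-np.array([q[0],q[1],0]); x=d[:,0]*np.cos(y)+d[:,1]*np.sin(y); yy=-d[:,0]*np.sin(y)+d[:,1]*np.cos(y)
        for nm,k in (('plate+y',(yy>.009)&(yy<.032)),('plate-y',(yy<-.009)&(yy>-.032)),('fin',(abs(yy)<.004))):
            lo,hi=((.055,.075) if nm!='fin' else (.08,.095)); k=k&(abs(x)<.03)&(d[:,2]>lo)&(d[:,2]<hi)
            if k.sum()<15: continue
            A=np.c_[x[k],yy[k],np.ones(k.sum())]; c,_,_,_=np.linalg.lstsq(A,d[k,2],rcond=None)
            m=abs(d[k,2]-A@c)<.002
            if m.sum()>10: c,_,_,_=np.linalg.lstsq(A[m],d[k,2][m],rcond=None)
            print(tag,q[0],nm,k.sum(),'med',np.median(d[k,2]).round(4),'slope x',c[0].round(3),'y',c[1].round(3),'x',x[k].min().round(4),x[k].max().round(4),'y',yy[k].min().round(3),yy[k].max().round(3))
for n in ('scene','side'): plates(cloud(*cam(n)),n)
go((.44,-.07,.30),-.09); plates(cloud(*cam('wrist')),'wrist'); print(st()['clock'])
```

```text
scene 0.6149 plate+y 21 med 0.0694 slope x -0.001 y 0.009 x -0.0247 0.0168 y 0.009 0.032
scene 0.6149 plate-y 48 med 0.0694 slope x 0.052 y 0.122 x -0.0243 0.0284 y -0.032 -0.009
scene 0.5461 plate+y 31 med 0.0659 slope x 0.082 y -0.244 x -0.0263 0.0281 y 0.011 0.032
scene 0.5461 plate-y 49 med 0.0664 slope x -0.003 y 0.101 x -0.0217 0.0277 y -0.032 -0.009
side 0.6149 plate+y 79 med 0.0654 slope x 0.031 y -0.173 x -0.0243 0.023 y 0.009 0.032
side 0.6149 plate-y 26 med 0.0678 slope x 0.14 y 0.226 x -0.0244 0.022 y -0.032 -0.01
side 0.6149 fin 18 med 0.0853 slope x -0.009 y -0.279 x -0.0183 0.0165 y -0.002 0.004
side 0.5461 plate+y 80 med 0.0634 slope x -0.002 y -0.19 x -0.0228 0.0242 y 0.009 0.032
side 0.5461 plate-y 22 med 0.0642 slope x 0.006 y -0.078 x -0.023 0.0243 y -0.032 -0.011
side 0.5461 fin 20 med 0.0846 slope x 0.097 y 0.458 x -0.0163 0.0171 y -0.003 0.003
wrist 0.6149 plate+y 68 med 0.0681 slope x -0.012 y -0.058 x 0.0165 0.023 y 0.009 0.031
wrist 0.6149 plate-y 80 med 0.0696 slope x 0.009 y -0.052 x 0.0156 0.0234 y -0.031 -0.01
wrist 0.6149 fin 54 med 0.0903 slope x 0.013 y 0.06 x 0.0008 0.0152 y -0.004 0.003
wrist 0.5461 plate+y 596 med 0.0649 slope x 0.006 y -0.01 x -0.0232 0.0246 y 0.009 0.032
wrist 0.5461 plate-y 577 med 0.0649 slope x 0.002 y 0.012 x -0.023 0.0247 y -0.032 -0.01
wrist 0.5461 fin 179 med 0.0867 slope x 0.026 y -0.089 x -0.0167 0.0188 y -0.004 0.004
125.3833
```

Run:
```python
from h import *
go((.455,.06,.26),-1.1); p,T=cam('wrist'); W=cloud(p,T)
K=np.array(p['intrinsics']); c=T[:3,:3].T@(np.array([.58,-.073,.04])-T[:3,3]); u=K@c; u=(u[:2]/u[2]).round().astype(int); print(u)
cv2.imwrite('pics/hA.png',p['image'])
```

```text
[358 304]
```

View pics/hA.png

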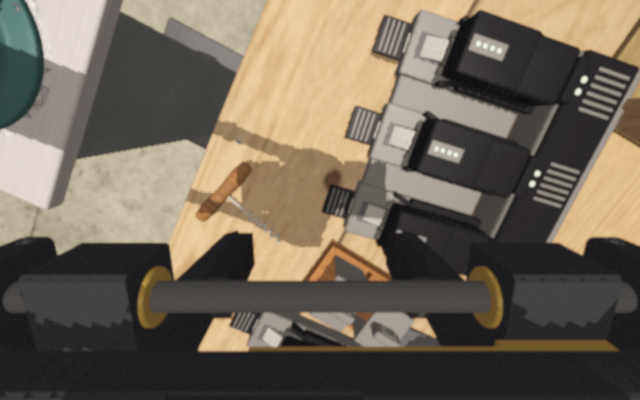

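Run:
```python
from h import *
import pickle
out=pickle.load(open('surv.pkl','rb'))
for i in (1,2,3,4,5):
    Q=cloud(*out[i]).reshape(-1,3);Q=Q[np.isfinite(Q[:,0])]
    for q,y in POCK:
        d=Q-np.array([q[0],q[1],0]); x=d[:,0]*np.cos(y)+d[:,1]*np.sin(y); yy=-d[:,0]*np.sin(y)+d[:,1]*np.cos(y)
        k=(abs(x)<.022)&(abs(yy)<.03)&(d[:,2]<.06); r=(abs(x)<.03)&(abs(abs(yy)-.0435)<.006)&(d[:,2]>.018)&(d[:,2]<.04)
        if k.sum()>20: print(i,q[0],'floor',k.sum(),np.percentile(d[k,2],[5,50,95]).round(4),'rim',r.sum(),np.median(d[r,2]).round(4) if r.sum() else None)
        for lo in ((-.05,-.02),(.02,.05)):
            k2=(abs(yy)<.03)&(x>lo[0])&(x<lo[1])&(d[:,2]>.022)&(d[:,2]<.03)
            if k2.sum()>8: print('   wall x',np.percentile(x[k2],[5,95]).round(4))
            k3=(abs(x)<.025)&(yy*np.sign(lo[0])>.03)&(abs(yy)<.055)&(d[:,2]>.022)&(d[:,2]<.03)
            if k3.sum()>8: print('   wall y',np.percentile(yy[k3],[5,95]).round(4))
```

```text
1 0.6149 floor 457 [0.004  0.0053 0.0093] rim 45 0.0205
   wall x [-0.0386 -0.0334]
   wall y [-0.0419 -0.0406]
1 0.5461 floor 971 [0.0041 0.0054 0.0067] rim 394 0.0253
   wall x [-0.0383 -0.0337]
   wall y [-0.0441 -0.0395]
   wall x [0.0305 0.0356]
   wall y [0.0423 0.0472]
2 0.6149 floor 497 [0.0038 0.0052 0.0066] rim 95 0.0255
   wall x [-0.0391 -0.0336]
   wall y [-0.0464 -0.0419]
   wall y [0.0407 0.0448]
2 0.5461 floor 921 [0.0039 0.0053 0.0066] rim 284 0.0256
   wall x [-0.0386 -0.0338]
   wall y [-0.0453 -0.0406]
   wall x [0.03   0.0355]
   wall y [0.0413 0.046 ]
3 0.6149 floor 228 [0.0038 0.005  0.0063] rim 0 None
   wall x [-0.039  -0.0342]
3 0.5461 floor 750 [0.0037 0.0052 0.0065] rim 295 0.0248
   wall x [-0.0388 -0.034 ]
   wall y [-0.0461 -0.0411]
   wall x [0.03   0.0349]
   wall y [0.0417 0.0462]
   wall x [0.0304 0.0355]
   wall y [0.042  0.0454]
4 0.5461 floor 282 [0.004  0.0053 0.0066] rim 46 0.0205
   wall x [-0.0385 -0.0339]
5 0.6149 floor 258 [0.0039 0.0054 0.0101] rim 178 0.0253
   wall y [-0.047  -0.0426]
   wall x [0.0297 0.0349]
   wall y [0.0397 0.0444]
5 0.5461 floor 818 [0.0039 0.0052 0.0065] rim 110 0.0255
   wall x [-0.0389 -0.0342]
   wall y [-0.0453 -0.0409]
```

Pocket A's floor and walls are normal, so I'll regrip hood A, lift it and set it down again 3 mm nearer.

Run:
```python
from h import *
pc,py=POCK[0]; t=.26; dx=-.006; zg=.083; ro=rvt(py,t)
manip.set_gripper(.04); q=fr(pc,py,dx-.001); manip.move_pose([*q[:2],.18],ro); lin((*q[:2],pc[2]+zg+.003),rate=.12)
f0=F(); manip.set_gripper(.005,15); print('w',st()['gripper_width'],(F()-f0).round(1),(st()['tool_pos']-[*q[:2],pc[2]+zg+.003]).round(4))
lin((*q[:2],pc[2]+zg+.04),rate=.1); print('w',st()['gripper_width'])
q=fr(pc,py,dx-.004); lin((*q[:2],pc[2]+zg+.04),rate=.1); manip.dwell(.2)
lin((*q[:2],pc[2]+zg+.014),rate=.1); manip.dwell(.2); f0=F()[2]
for k in (.011,.008,.006,.004,.002,.0,-.002):
    lin((*q[:2],pc[2]+zg+k),rate=.03); f=F()[2]-f0; print(k,round(f,1),(st()['tool_pos'][2]-pc[2]-zg).round(4))
    if f>7: break
manip.set_gripper(.04); lin((*q[:2],pc[2]+zg+.10),rate=.25)
go((.385,-.07,.33),-.09); p,T=cam('wrist'); W=cloud(p,T)
for q,y in POCK: print('cap',q,rect(W,q,.04,.075,.095),rect(W,q,.045,.058,.072))
print(st()['clock'])
```

```text
w 0.012094979192851225 [-0.1 -0.4  1.9] [ 0.0004 -0.0001  0.0006]
w 0.011977074913046958
0.011 1.1 0.011
0.008 0.6 0.0076
0.006 -0.0 0.0058
0.004 0.9 0.0041
0.002 5.7 0.0033
0.0 11.9 0.0028
cap (0.6149, -0.0762, 0.005) ([0.6103, -0.0765], np.float64(-0.084), (35, 13), 243, 0.0882) ([0.6182, -0.0771], np.float64(1.464), (64, 37), 730, 0.0677)
cap (0.5461, -0.07, 0.005) ([0.5327, -0.0705], np.float64(-1.481), (13, 8), 67, 0.084) ([0.535, -0.0697], np.float64(1.478), (66, 25), 651, 0.0646)
135.1
```

Run:
```python
from h import *
pc,py=POCK[0]; t=.26; dx=-.010; zg=.083; ro=rvt(py,t); q=fr(pc,py,dx)
manip.move_pose([*q[:2],.18],ro); lin((*q[:2],pc[2]+zg+.002),rate=.15); manip.set_gripper(.005,20)
lin((*q[:2],.22),rate=.2); lin((.43,-.16,.30),rate=.3); print(st()['gripper_width'])
ims=[]
for n in ('side','scene'):
    p,T=cam(n); W=cloud(p,T); Q=W.reshape(-1,3); Q=Q[np.isfinite(Q[:,0])]
    d=Q-np.array([pc[0],pc[1],0]); x=d[:,0]*np.cos(py)+d[:,1]*np.sin(py); yy=-d[:,0]*np.sin(py)+d[:,1]*np.cos(py)
    k=(abs(x+.002)<.03)&(abs(yy)<.039); print(n,k.sum(),np.percentile(d[k,2],[5,25,50,75,95]).round(4))
    for a in np.arange(-.032,.03,.008):
        print(' '.join('%5.1f'%(1000*np.median(d[m,2])) if (m:=(x>a)&(x<a+.008)&(yy>b)&(yy<b+.01)).sum()>0 else '  -  ' for b in np.arange(-.05,.05,.01)))
    K=np.array(p['intrinsics']); u=K@(T[:3,:3].T@(np.array(pc)-T[:3,3])); u=(u[:2]/u[2]).astype(int)
    ims.append(cv2.resize(p['image'][u[1]-28:u[1]+28,u[0]-35:u[0]+35],(400,320),interpolation=cv2.INTER_CUBIC))
cv2.imwrite('pics/pock.png',np.hstack(ims)); print(st()['clock'])
```

```text
0.01220169201278126
side 232 [0.0002 0.0035 0.0061 0.0089 0.0221]
 17.8   8.5   7.8   2.6   8.8   5.6   8.7   9.4   -     -  
 11.5   7.0   3.9   6.7   6.7   8.1   3.5   4.2   -     -  
 13.9  14.7   5.9   4.0   4.6   4.8   4.4   6.6   -    24.9
 12.1   7.0   5.0   3.1   3.7   5.4   2.3   8.0   -    28.4
 16.1   9.8   2.7   3.8   1.9   9.3   5.4  10.4   -    24.3
 11.1  14.3   3.6   2.9   5.3   4.3   4.7   9.0   -    22.9
 15.5  13.1   8.4   6.7   6.1   6.6   6.3   -     -    18.7
 21.0  18.5   9.6   7.5  12.3   6.9   8.6  11.4  20.5  24.1
scene 326 [-0.776  -0.554  -0.5017 -0.4333  0.0083]
-523.4 -533.9   -   -570.2 -579.2 -498.7   -     -     -     -  
-526.7 -528.1   -   -494.2 -667.4   -     -     -     -     -  
-524.3 -530.8   -   -523.9 -486.7   -     -     -     -     -  
-525.1 -522.3   -   -413.7 -452.3   -     -     -     -     -  
-530.2 -528.0 -534.0 -495.1 -502.6   -     -     -     -     -  
-530.1 -525.3   -     6.4 -473.5   8.6   -     -     -     -  
-524.8 -529.0   -   -532.5 -484.5   5.9   9.5   -    20.7  26.6
-518.4 -524.2  23.0  14.0 -473.4  10.4  10.9  23.2  16.6  24.6
139.175
```

View pics/pock.png

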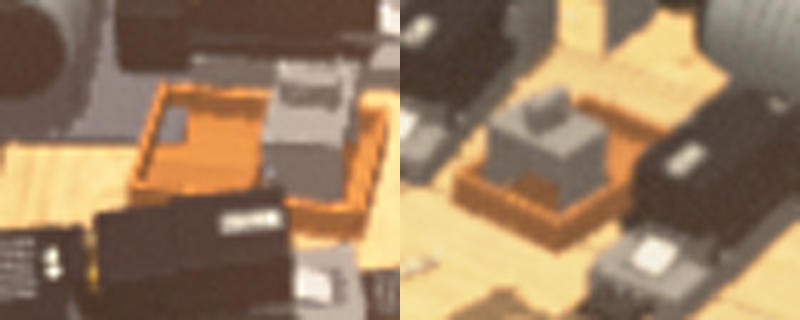

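The left crop shows a grey corner (170,125) of the pump's base plate reaching into pocket A, and the hood was standing on it. I'll measure it to place the hood clear of it.

Run:
```python
from h import *
import pickle
out=pickle.load(open('surv.pkl','rb')); pc,py=POCK[0]
for i in (1,2,3,5):
    p,T=out[i]; W=cloud(p,T).reshape(-1,3); C=cv2.cvtColor(p['image'],cv2.COLOR_BGR2HSV).reshape(-1,3)
    d=W-np.array([pc[0],pc[1],0]); x=d[:,0]*np.cos(py)+d[:,1]*np.sin(py); yy=-d[:,0]*np.sin(py)+d[:,1]*np.cos(py)
    k=(abs(x+.002)<.032)&(abs(yy)<.040)&(d[:,2]<.018); g=k&(C[:,1]<70)&(C[:,2]>30); h=k&(d[:,2]>.0078)
    print(i,k.sum(),'x',x[k].min().round(3),x[k].max().round(3),'grey',g.sum(),'high',h.sum())
    for m in (g,h):
        if m.sum()>3: print('  x',np.percentile(x[m],[0,10,50,100]).round(4),'y',np.percentile(yy[m],[0,50,90,100]).round(4),'z',np.median(d[m,2]).round(4))
# current side view
p,T=cam('side'); W=cloud(p,T).reshape(-1,3); C=cv2.cvtColor(p['image'],cv2.COLOR_BGR2HSV).reshape(-1,3); K=np.array(p['intrinsics'])
# intersect rays with z=.008 plane
v,u=np.mgrid[:400,:640]; r=np.stack([(u-K[0,2])/K[0,0],(v-K[1,2])/K[1,1],np.ones_like(u,float)],-1).reshape(-1,3)@T[:3,:3].T
s=(.008-T[2,3])/r[:,2]; P=T[:3,3]+r*s[:,None]; d=P-np.array([pc[0],pc[1],0]); x=d[:,0]*np.cos(py)+d[:,1]*np.sin(py); yy=-d[:,0]*np.sin(py)+d[:,1]*np.cos(py)
m=(abs(x)<.033)&(abs(yy)<.041)
for a in np.arange(-.006,.034,.003):
    print(round(a,3),' '.join('%3d'%np.median(C[q,1]) if (q:=m&(x>=a)&(x<a+.003)&(yy>=b)&(yy<b+.004)).sum() else '  -' for b in np.arange(-.042,.02,.004)))
```

```text
1 701 x -0.025 0.03 grey 79 high 97
  x [0.0161 0.0173 0.0221 0.0298] y [-0.04   -0.032  -0.0239 -0.0186] z 0.0102
  x [0.     0.0159 0.021  0.03  ] y [-0.04   -0.032  -0.0218 -0.0169] z 0.0102
2 717 x -0.025 0.007 grey 0 high 0
3 278 x -0.026 0.003 grey 0 high 0
5 595 x 0.006 0.03 grey 100 high 182
  x [0.0157 0.0174 0.0234 0.0298] y [-0.0369 -0.0261 -0.0183 -0.016 ] z 0.01
  x [0.0058 0.0161 0.0238 0.03  ] y [-0.0397 -0.0244  0.0384  0.04  ] z 0.0101
-0.006   -   - 172 173 173   - 171 171 170   -   - 173 171 174 173 171
-0.003 169   - 174 173 173   -   - 169 171 168   - 172 172 177   -   -
0.0   - 172   - 171 173   - 171 171 168 170   -   - 173 174 171   -
0.003   - 176 174 170   - 174 171   - 170   - 171 177 175 172   - 172
0.006   - 175 173   -   - 170 171 171 170   - 173 171   - 171   - 173
0.009   - 176 171 174   - 175 171 170   -   - 168 173 172   - 171 173
0.012   - 166 170   - 173 138 153 171   - 175 175 174 172   -   - 175
0.015 160  89 105   - 126   -  77 158   - 175 172 169 170   - 172 173
0.018  88   -   -  37  42  40  60   - 152 174   - 173   - 173 169 175
0.021  43  36   -  33  33  31   -   - 150 175 173 174   - 173 171   -
0.024  38  33   -   -  35  33  59   - 152 171 168   -   - 173 170 173
0.027  50   -  38  36  46  33   -  65   - 173 171   - 174 174 176 176
0.03 121   - 100  76   - 100   - 105 160 165   - 169 168   - 168 174
0.033   -   -   -   -   -   -   -   -   -   -   -   -   -   -   -   -
```

Run:
```python
from h import *
pc,py=POCK[0]; zg=.083; u=np.array([np.cos(py),np.sin(py),0])
def at(hx,k): return fr((*pc[:2],pc[2]+zg+k),py,hx-.0055,.002)
lin(at(-.006,.07),rate=.2); lin(at(-.006,.018),rate=.12); lin(at(-.006,.0085),rate=.05); manip.dwell(.2); f0=F()
for hx in np.arange(-.007,-.0145,-.001):
    lin(at(hx,.0085),rate=.02); f=(F()-f0)@u; print('hx',round(hx,4),'f',round(f,1))
    if f>3: break
for k in (.006,.004,.002,.0,-.0015,-.003):
    lin(at(hx,k),rate=.03); f=F()-f0; print('k',k,f.round(1),((st()['tool_pos'][2]-pc[2]-zg)*1000).round(1))
    if f[2]>6: break
manip.set_gripper(.04); lin(at(hx,.10),rate=.25)
go((.385,-.07,.33),-.09); p,T=cam('wrist'); W=cloud(p,T)
for q,y in POCK: print('cap',q,rect(W,q,.04,.075,.095),rect(W,q,.045,.058,.072))
print(st()['clock'])
```

```text
hx -0.007 f 0.4
hx -0.008 f -0.1
hx -0.009 f -0.2
hx -0.01 f -0.5
hx -0.011 f 1.0
hx -0.012 f 0.5
hx -0.013 f -0.0
hx -0.014 f 0.4
k 0.006 [0.4 0.1 0.3] 5.6
k 0.004 [ 0.4 -0.5  0.7] 3.7
k 0.002 [ 0.4 -0.8  1.4] 2.5
k 0.0 [-1.3 -1.2  8.7] 2.1
cap (0.6149, -0.0762, 0.005) ([0.6025, -0.0758], np.float64(-0.082), (33, 13), 194, 0.0883) ([0.6139, -0.0762], np.float64(1.49), (65, 28), 580, 0.068)
cap (0.5461, -0.07, 0.005) ([0.5327, -0.0709], np.float64(-1.377), (14, 9), 64, 0.0843) ([0.5349, -0.0697], np.float64(1.468), (66, 25), 653, 0.0647)
146.8833
```

```bash
cat > tilt.py <<'E'
from h import *
manip.set_gripper(.08); go((.57,.11,.33),-1.5708); p,T=cam('wrist'); W=cloud(p,T); np.save('Wt.npy',W)
K=np.array(p['intrinsics']); im=p['image']; cv2.imwrite('pics/tilt_full.png',im)
Q=W.reshape(-1,3); Q=Q[np.isfinite(Q[:,0])]
for q,y in POCK:
    d=Q-np.array([q[0],q[1],0]); x=d[:,0]*np.cos(y)+d[:,1]*np.sin(y); yy=-d[:,0]*np.sin(y)+d[:,1]*np.cos(y)
    for nm,k,lo,hi in (('pl+',(yy>.009)&(yy<.03),.055,.076),('pl-',(yy<-.009)&(yy>-.03),.055,.076),('fin',abs(yy)<.004,.08,.095)):
        k=k&(abs(x)<.04)&(d[:,2]>lo)&(d[:,2]<hi)
        if k.sum()<15: print(nm,k.sum()); continue
        c=np.polyfit(x[k],d[k,2],1); print(q[0],nm,k.sum(),'z at hood ends',np.polyval(c,[x[k].min(),x[k].max()]).round(4),'x',x[k].min().round(4),x[k].max().round(4),'y',yy[k].min().round(3),yy[k].max().round(3))
u=K@(T[:3,:3].T@(np.array([.585,-.07,.04])-T[:3,3])); u=(u[:2]/u[2]).astype(int); print(u,st()['clock'])
y0=max(0,u[1]-75);x0=max(0,u[0]-100); cv2.imwrite('pics/tilt.png',cv2.resize(im[y0:y0+150,x0:x0+200],(800,600),interpolation=cv2.INTER_CUBIC))
E
python3 tilt.py
```

```text
0.6149 pl+ 166 z at hood ends [0.0646 0.0697] x -0.0336 0.0135 y 0.018 0.03
pl- 4
fin 0
0.5461 pl+ 318 z at hood ends [0.0652 0.0649] x -0.0221 0.0398 y 0.013 0.03
pl- 0
fin 0
[329 279] 149.3083
```

View pics/tilt.png

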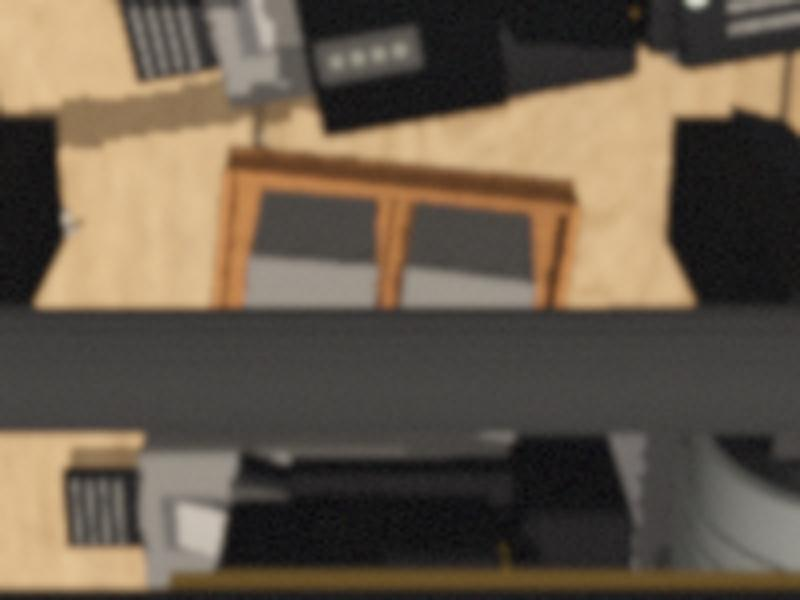

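The hood is pitched about 0.1 rad (plate 64.6 mm at the -x end, 69.7 mm at +x), with its front edge still on that base-plate corner. I'll regrip it, level it in hand, and set it 9 mm back, clear of the corner.

```bash
cat > fix.py <<'E'
from h import *
pc,py=POCK[0]; zg=.083; dx=-.004
def at(hx,k,y=.001): return fr((*pc[:2],pc[2]+zg+k),py,hx+dx,y)
manip.set_gripper(.04); manip.move_pose(list(at(-.0115,.09)),rvt(py,.26)); lin(at(-.0115,.002),rate=.15); manip.set_gripper(.005,20); print('w',st()['gripper_width'])
lin(at(-.0115,.035),rate=.12); manip.move_linear(list(map(float,at(-.0092,.035))),rate=.05,rot=rvt(py,.155)); manip.dwell(.2)
hx=-.0092; lin(at(hx,.012),rate=.1); manip.dwell(.2); f0=F()
for k in (.009,.007,.0055,.004,.0025,.001,-.0005,-.002):
    lin(at(hx,k),rate=.03); f=F()-f0; print('k',k,f.round(1),((st()['tool_pos'][2]-pc[2]-zg)*1000).round(1))
    if f[2]>5: break
E
python3 fix.py; python3 -c "
from h import *
print(st()['clock'])"
```

```text
w 0.011791234303053968
k 0.009 [-0.4 -0.  -0.2] 8.9
k 0.007 [0.1 0.3 1. ] 6.8
k 0.0055 [-0.9 -1.1  0.1] 5.4
k 0.004 [-1.6  0.9  4.6] 4.6
k 0.0025 [-4.3  1.5  9.9] 4.3
155.625
```

Run:
```python
from h import *
pc,py=POCK[0]; zg=.083; dx=-.004
def at(hx,k,y=.001): return fr((*pc[:2],pc[2]+zg+k),py,hx+dx,y)
lin(at(-.0092,.009),rate=.05); manip.dwell(.2); f0=F()
for hx in (-.0107,-.0122,-.0137,-.0152):
    lin(at(hx,.009),rate=.03); manip.dwell(.1); print('hx',hx,(F()-f0).round(1))
    for k in (.005,.003,.0015,0,-.0015):
        lin(at(hx,k),rate=.03); f=F()-f0
        if f[2]>4: break
    print('  k',k,f.round(1),((st()['tool_pos'][2]-pc[2]-zg)*1000).round(1))
    if k<.0016: break
    lin(at(hx,.009),rate=.05)
print(st()['clock'])
```

```text
hx -0.0107 [ 2.4  0.5 -1.2]
  k 0.003 [-0.   1.1  5. ] 3.9
hx -0.0122 [ 1.3 -0.6 -1.1]
  k 0.0015 [-3.5  0.9  9.7] 2.9
158.3917
```

```bash
python3 - <<'E'
from h import *
manip.set_gripper(.04); s=st()['tool_pos']; lin((s[0],s[1],s[2]+.09),rate=.25)
E
python3 tilt.py
```

```text
0.6149 pl+ 169 z at hood ends [0.0644 0.0698] x -0.0365 0.0113 y 0.018 0.03
pl- 4
fin 0
0.5461 pl+ 328 z at hood ends [0.0651 0.0649] x -0.022 0.04 y 0.013 0.03
pl- 0
fin 0
[329 279] 161.8583
```

The hood needs to be level to fit the 2 mm window between the divider and the base plate. I'll set it down flat on the counter, regrip it firmly, register it against the divider and lower it.

```bash
cat > re.tmp <<'E'
E
rm re.tmp
cat > place2.py <<'E'
from h import *
pc,py=POCK[0]; zg=.083; t=.26; u=np.array([np.cos(py),np.sin(py),0])
def at(hx,k,y=.0005): return fr((*pc[:2],pc[2]+zg+k),py,hx,y)
manip.set_gripper(.04); manip.move_pose(list(at(-.0137,.08)),rvt(py,t)); lin(at(-.0137,.001),rate=.2); manip.set_gripper(.005,30)
lin(at(-.0137,.07),rate=.25); s=(.46,-.31); manip.move_pose([*s,.15],rvt(py,t)); lin((*s,.095),rate=.15); manip.dwell(.1); f0=F()[2]
for z in (.090,.087,.085,.083,.081):
    lin((*s,z),rate=.05)
    if F()[2]-f0>4: break
manip.set_gripper(.04); lin((*s,.16),rate=.3)
r,f=see((s[0],s[1])); W=cloud(*cam('wrist')); b=rect(W,s,.06,.056,.0625); print('plate',b)
yaw=f[1]; hc=b[0] if abs(b[2][0]-66)<4 and abs(b[2][1]-48)<4 else f[0]; print('hood',hc,yaw,'fin',f[0])
manip.move_pose([*hc,.15],rvt(yaw,t)); lin((*hc,zg),rate=.15); manip.set_gripper(.005,55); print('w',st()['gripper_width'])
lin((*hc,zg+.09),rate=.2); manip.move_pose(list(at(-.006,.07)),rvt(py,t)); lin(at(-.006,.02),rate=.15); lin(at(-.006,.0085),rate=.05); manip.dwell(.3); f0=F()
for hx in np.arange(-.007,-.0125,-.0005):
    lin(at(hx,.0085),rate=.03); manip.dwell(.1); fx=(F()-f0)@u
    if fx>2.5: break
print('wall at hx',hx,fx); hx+=.0005
for k in (.006,.005,.004,.003,.002,.001,0,-.001):
    lin(at(hx,k),rate=.04); f=F()-f0
    if f[2]>4: break
print('floor k',k,f.round(1),((st()['tool_pos'][2]-pc[2]-zg)*1000).round(1),'t',st()['clock'])
E
python3 place2.py
```

```text
body None fin None t 170.6
plate NoneTraceback (most recent call last):
  File "place2.py", line 11, in <module>
    yaw=f[1]; hc=b[0] if abs(b[2][0]-66)<4 and abs(b[2][1]-48)<4 else f[0]; print('hood',hc,yaw,'fin',f[0])
        ~^^^
TypeError: 'NoneType' object is not subscriptable
```

Run:
```python
from h import *
p,T=cam('wrist'); W=cloud(p,T); cv2.imwrite('pics/q.png',p['image'])
print('wrist',[(round(d['p'],2),w(T,d['point']).round(3).tolist()) for d in nets.place_of(p,'cap_1')[:4]])
for n in ('scene','side'):
    p,T=cam(n); print(n,[(round(d['p'],2),w(T,d['point']).round(3).tolist()) for d in nets.place_of(p,'cap_1')[:4]])
for c in ((.46,-.31),(.6149,-.0762)): print(rect(W,c,.08,.045,.1),rect(cloud(p,T),c,.05,.05,.1))
print(st()['clock'],st()['gripper_width'])
```

```text
wrist [(0.86, [0.566, -0.331, 0.035])]
scene [(0.72, [0.55, -0.072, 0.008]), (0.71, [0.565, -0.329, 0.034])]
side [(0.78, [0.567, -0.33, 0.031]), (0.31, [0.607, 0.06, 0.027])]
None None
None None
170.9 0.04009095714669895
```

View pics/q.png

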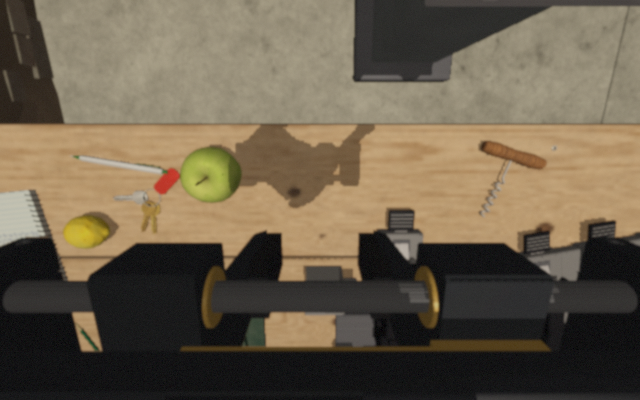

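The wrist view shows the hood at (335,295), around (0.566, -0.33). It slipped from the grip during the carry and now lies on its side. I'll measure exactly how it lies.

Run:
```python
from h import *
go((.40,-.30,.43),0.0); p,T=cam('wrist'); W=cloud(p,T); np.save('Wq.npy',W)
def crop(p,T,c,hw,hh):
    K=np.array(p['intrinsics']); u=K@(T[:3,:3].T@(np.array(c)-T[:3,3])); u=(u[:2]/u[2]).astype(int); y0=max(0,u[1]-hh);x0=max(0,u[0]-hw)
    return p['image'][y0:y0+2*hh,x0:x0+2*hw]
c=(.566,-.33,.03); ims=[cv2.resize(crop(p,T,c,50,50),(400,400),interpolation=cv2.INTER_CUBIC)]
Ws=[W]
for n in ('side','scene'):
    p,T=cam(n); ims.append(cv2.resize(crop(p,T,c,40,40),(400,400),interpolation=cv2.INTER_CUBIC)[:, :400]); Ws.append(cloud(p,T))
cv2.imwrite('pics/q2.png',np.hstack([cv2.resize(ims[0],(400,400)),np.vstack([cv2.resize(ims[1],(300,300)),cv2.resize(ims[2],(300,300))])[:400] if 0 else np.vstack([cv2.resize(i,(200,200)) for i in ims[1:]]) ]))
cv2.imwrite('pics/q2.png',cv2.resize(cv2.imread('pics/q2.png'),(780,520)))
for W in Ws:
    Q=W.reshape(-1,3);Q=Q[np.isfinite(Q[:,0])]
    for a in np.arange(.50,.65,.008):
        print(round(a,3),' '.join('%3d'%(1000*np.median(Q[m,2])) if (m:=(Q[:,0]>=a)&(Q[:,0]<a+.008)&(Q[:,1]>=b)&(Q[:,1]<b+.008)).sum() else '  -' for b in np.arange(-.40,-.26,.008)))
    print()
print(st()['clock'])
```

```text
0.5   0   0   0   0   0   0   0   0   0   0   0   0   0   0   0   0   0   0
0.508   0   0   0   0   0   0   0   0   0   0   0   0   0   0   0   0   0   0
0.516   0   0   0   0   0   0   0   0   0   0   0   0   0   0   0   0   0   0
0.524  -1  -1  -2  -1   0   0  -2  -1  -2  -1  -1  -1  -1  -1  -1  -2  -1  -1
0.532   0   0   0   0   0   0   0   0   0   0   0   0   0   0   0  17   0   0
0.54   0   0   0   0   0   0   0   0   4  65  63  65  34  65  64  65   1   1
0.548   0   0   0   0   0   0   0   0   3  65  34  65  64  65  35  66  37  38
0.556   -   -   0   0   0   0   0   0   4  65  64  65  64  65  34  65  38  39
0.564   -   -   0   0   0   0   0   0  65  65  66  66  66  66  66  65  38  39
0.572   -   -   0   0   0   0   0   0  66  66  66  65  66  66  66  66  39  39
0.58   -   -   0   0   0   0   0   0  66  65  66  65  66  66  65  65  36   -
0.588   -   -   0   0   0   0   0   0   -   -   -   -   -   -   -   -   -   -
0.596   -   -   0   0   0   0   0   0   -   -   -   -   -   -   -   -   0   0
0.604   -   -   0   0   0   0   0   0   -   -   -   -   -   -   -   -   0   0
0.612   -   
[... 2862 characters left out ...]
-260 -527  -2  16  36  20  22   4   1  15   4 -526 -525
0.596   2 -525 -261   0   2 -520   2  -1   0 -527 -527 -528 -529 -525 -523 -525 -528 -525
0.604 -528 -524   1 -530  -1 -536   3   0 -532 -520 -530 -533 -531 -526 -521 -530 -525 -525
0.612 -522 -262 -259   0 -264  -1 -262   1 -525 -264 -528 -528 -530 -524 -533 -526   - -525
0.62   0 -261 -260   2   1 -530 -525   0 -523   0 -526 -523 -525 -524 -528 -526 -525 -526
0.628   1 -524   0 -525   1 -263   2 -260   0   0 -523 -523 -528 -522 -527   - -520 -526
0.636 -526 -524  -2   2 -530 -262 -525 -525 -263 -521 -528 -529 -528 -522 -536 -533 -532   -
0.644 -527 -260 -525 -523   0 -535   0   0 -527  -1  -2 -523 -528 -531 -528 -527 -528 -531

171.55
```

View pics/q2.png

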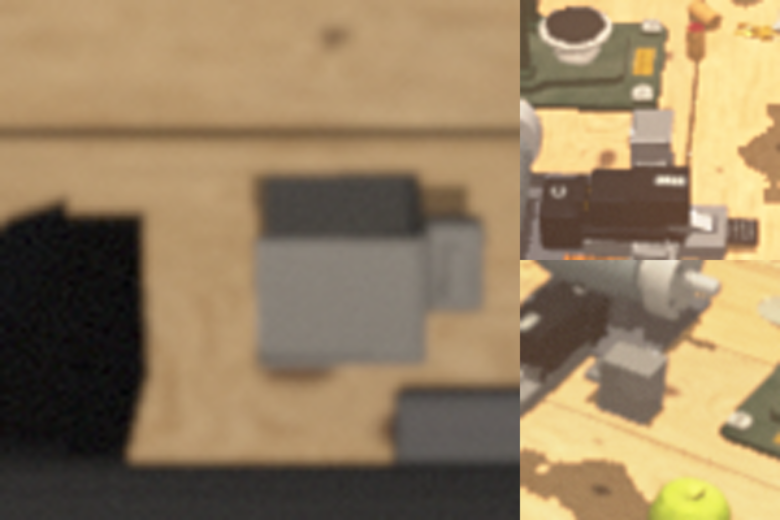

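The side and wrist crops show the hood lying on its y-side, with its fin pointing +y (450,265). I can pinch the fin by its ends, roll the hood up about x and stand it on the counter. I'll check reachability first.

```bash
cat >> h.py <<'E'
def rup(phi,yaw=-np.pi/2): return (R.from_euler('x',phi)*R.from_rotvec(rv(yaw))).as_rotvec()
E
python3 - <<'E'
from h import *
print(R.from_rotvec(rup(1.25)).as_matrix().round(2).tolist())
print('grip',manip.inverse_kinematics([.5645,-.261,.034],rup(0)))
for x in (.46,.50,.54):
  for y in (-.28,-.31):
    for phi in (1.1,1.25): 
        print(x,y,phi,*[None if (q:=manip.inverse_kinematics([x,y,z],rup(phi))) is None else np.round(q,2) for z in (.085,.2)])
Q=np.load('Wq.npy').reshape(-1,3);Q=Q[np.isfinite(Q[:,0])]
k=(Q[:,2]>.06)&(Q[:,2]<.07)&(Q[:,0]>.52)&(Q[:,0]<.6)&(Q[:,1]>-.36)&(Q[:,1]<-.26); print(np.percentile(Q[k],[1,99],axis=0).round(4))
k=(Q[:,2]>.03)&(Q[:,2]<.045)&(Q[:,0]>.52)&(Q[:,0]<.6)&(Q[:,1]>-.268)&(Q[:,1]<-.24); print(np.percentile(Q[k],[1,50,99],axis=0).round(4)); print(st()['clock'])
E
```

```text
[[-0.0, 1.0, 0.0], [0.32, -0.0, 0.95], [0.95, 0.0, -0.32]]
grip [-4.73129768e-01  3.86862414e-01  1.89453591e+00 -4.44089210e-16
  8.60194333e-01 -4.73129768e-01]
0.46 -0.28 1.1 [-0.92  0.72  1.66  0.58  1.74 -1.13] [-0.92  0.57  1.64  0.6   1.88 -1.04]
0.46 -0.28 1.25 [-0.94  0.8   1.61  0.62  1.85 -1.15] [-0.94  0.64  1.61  0.66  1.97 -1.05]
0.46 -0.31 1.1 [-0.95  0.75  1.59  0.56  1.77 -1.13] [-0.95  0.6   1.58  0.58  1.91 -1.04]
0.46 -0.31 1.25 [-0.96  0.83  1.55  0.61  1.88 -1.14] [-0.96  0.68  1.55  0.64  2.   -1.05]
0.5 -0.28 1.1 [-0.88  0.75  1.59  0.61  1.75 -1.09] [-0.88  0.61  1.57  0.64  1.88 -0.99]
0.5 -0.28 1.25 [-0.9   0.83  1.55  0.67  1.86 -1.1 ] [-0.9   0.68  1.55  0.7   1.97 -1.  ]
0.5 -0.31 1.1 [-0.91  0.78  1.53  0.6   1.78 -1.09] [-0.91  0.64  1.51  0.62  1.91 -0.99]
0.5 -0.31 1.25 [-0.92  0.86  1.48  0.65  1.89 -1.1 ] [-0.92  0.72  1.49  0.69  2.01 -1.  ]
0.54 -0.28 1.1 [-0.84  0.79  1.52  0.65  1.76 -1.04] [-0.84  0.65  1.5   0.67  1.88 -0.95]
0.54 -0.28 1.25 [-0.86  0.87  1.47  0.71  1.87 -1.06] [-0.86  0.72  1.48  0.74  1.98 -0.96]
0.54 -0.31 1.1 [-0.87  0.82  1.46  0.63  1.79 -1.04] [-0.87  0.69  1.44  0.66  1.91 -0.95]
0.54 -0.31 1.25 [-0.88  0.9   1.41  0.69  1.9  -1.05] [-0.88  0.76  1.41  0.73  2.01 -0.95]
[[ 0.5392 -0.3312  0.0641]
 [ 0.5863 -0.2738  0.0681]]
[[ 0.5445 -0.2673  0.033 ]
 [ 0.5607 -0.2596  0.0391]
 [ 0.5796 -0.2518  0.0417]]
171.55
```

Run:
```python
from h import *
manip.set_gripper(.06); manip.move_pose([.5625,-.261,.13],rup(0)); lin((.5625,-.261,.034),rate=.15); manip.set_gripper(.02,30); print('w',st()['gripper_width'],st()['clock'])
lin((.5625,-.261,.15),rate=.25); ro=rup(1.25); manip.move_pose([.475,-.29,.15],ro); print('w',st()['gripper_width'],st()['clock'])
lin((.475,-.29,.085),rate=.12); f0=F()[2]
for z in (.082,.080,.078,.076):
    lin((.475,-.29,z),rate=.06); f=F()[2]-f0
    if f>2.5: break
print(z,f); manip.set_gripper(.07); b=-R.from_rotvec(ro).as_matrix()[:,2]; lin(np.array([.475,-.29,z])+.08*b,rate=.2); print(st()['clock'])
s=st()['tool_pos']; lin((s[0],s[1],.2),rate=.4)
r,f=see((.475,-.314)); W=cloud(*cam('wrist')); print(rect(W,(.475,-.314),.06,.056,.064)); print(st()['clock'])
```

```text
w 0.03543267954789471 174.8917
w 0.035508829816862895 176.35
0.076 5.427199407976267
179.2583
body ([0.4752, -0.3176], np.float64(-1.536), (66, 49), 1242, 0.0597) fin ([0.4744, -0.3178], np.float64(0.063), (35, 14), 251, 0.0811) t 180.9
([0.4751, -0.3176], np.float64(-1.527), (66, 48), 1229, 0.0597)
180.925
```

The hood is upright again. I'll regrip it and set it in the pocket, registering against the divider.

```bash
cat > place3.py <<'E'
from h import *
pc,py=POCK[0]; zg=.083; t=.2; u=np.array([np.cos(py),np.sin(py),0])
def at(hx,k,y=.0005): return fr((*pc[:2],pc[2]+zg+k),py,hx,y)
hc=(.4751,-.3176); manip.set_gripper(.04); manip.move_pose([*hc,.14],rvt(.042,t)); lin((*hc,zg),rate=.15); manip.set_gripper(.005,55); print('w',st()['gripper_width'])
lin((*hc,zg+.10),rate=.25); manip.move_pose(list(at(-.006,.07)),rvt(py,t)); print('w',st()['gripper_width']); lin(at(-.006,.02),rate=.15); lin(at(-.006,.0085),rate=.06); manip.dwell(.2); f0=F()
for hx in np.arange(-.007,-.0125,-.0005):
    lin(at(hx,.0085),rate=.03); manip.dwell(.05); fx=(F()-f0)@u
    if fx>2.5: break
print('wall at hx',hx,fx); hx+=.0005
for k in (.006,.005,.004,.003,.002,.001,0,-.001):
    lin(at(hx,k),rate=.05); f=F()-f0
    if f[2]>4: break
print('floor k',k,f.round(1),((st()['tool_pos'][2]-pc[2]-zg)*1000).round(1),'t',st()['clock'],hx)
E
python3 place3.py
```

```text
w 0.011219752014891905
w 0.011736145247139004
wall at hx -0.0075 3.3288110611988175
floor k 0.003 [0.2 0.8 4.8] 3.7 t 187.7083 -0.006999999999999999
```

Run:
```python
from h import *
pc,py=POCK[0]; zg=.083; u=np.array([np.cos(py),np.sin(py),0])
def at(hx,k,y=.0005): return fr((*pc[:2],pc[2]+zg+k),py,hx,y)
lin(at(-.007,.008),rate=.06); manip.dwell(.15); f0=F()
for hx in (-.0082,-.0092,-.0102):
    lin(at(hx,.008),rate=.04); manip.dwell(.1); print('hx',hx,'fx',((F()-f0)@u).round(1),end=' ')
    for k in (.004,.0025,.001,-.0005):
        lin(at(hx,k),rate=.05); f=F()-f0
        if f[2]>4: break
    z=(st()['tool_pos'][2]-pc[2]-zg)*1000; print('k',k,f.round(1),z.round(1))
    if z<1.6: break
    if hx>-.0102: lin(at(hx,.008),rate=.08)
print(st()['clock'])
```

```text
hx -0.0082 fx 1.9 k -0.0005 [ 2.4 -1.3  1.5] -0.2
189.4583
```

It went down to the floor (z -0.2 mm). I'll release and verify.

```bash
python3 - <<'E'
from h import *
manip.set_gripper(.03); s=st()['tool_pos']; lin((s[0],s[1],s[2]+.09),rate=.25)
E
python3 tilt.py
python3 - <<'E'
from h import *
p,T=cam('side'); W=cloud(p,T)
for t in ('jar','apple','corkscrew'): print(t,[w(T,d['point']).round(3).tolist() for d in nets.place_of(p,t)[:1]])
print(st()['clock'])
E
```

```text
0.6149 pl+ 185 z at hood ends [0.0653 0.0649] x -0.0322 0.016 y 0.019 0.03
pl- 0
fin 0
0.5461 pl+ 307 z at hood ends [0.065  0.0652] x -0.022 0.0398 y 0.013 0.03
pl- 0
fin 0
[329 279] 192.9333
jar [[0.653, 0.449, 0.008]]
apple [[0.608, -0.075, 0.005]]
corkscrew [[0.398, -0.032, 0.001]]
193.1333
```

Hood A now stands level on the pocket floor (plate 65 mm at both ends, the same as B). The apple was clearly in place in the later wrist pictures. Handing in.

```bash
python3 -c "
from h import *
print(job.close_job(), st()['clock'])"
```

```text
the job is handed in; nothing more can be done
the job is handed in; nothing more can be done
```

I handed the job in at about 193 s of 210 s; no verdict came back, but my last measurements show the charged pack clicked home on the pump, all three spent packs on charge with catches up, and both hoods upright and level in the tray, after I had to pick up a dropped pack and a dropped hood.

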